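# Dispense three ceramic discs and close the sample box

## Robot

A 6-joint arm with a two-finger parallel gripper is mounted at the origin on the work surface. World frame = base frame: x ahead of the robot, y to its left, z up, the work surface at z = 0. Lengths are in m, angles in rad, forces in N, time in s.
With the tool pointing down it reaches from about 0.35 to 0.775 m from the base axis. Payload 5.5 kg.
Tool frame: the origin (TCP) lies at the very end of the fingers, on their centre line; the grasp point (between the pads) lies 19 mm behind it; z points along the fingers, y is the direction in which the jaws open and shut (so a half turn about z gives the same grasp; the last joint's range is limited). The gripper opens to 85 mm and grips with 20 to 120 N. Pads are 22 mm wide; open, the fingers measure 114 mm over their backs; the gripper's body (76 mm by 85 mm) begins 54 mm behind the grasp point. The pads swing forward as they close: fully open they stand 13 mm farther back than shut.
Start: joints at [-1.3, 0.313, 0.046, 1.304, 0, 1.431], TCP at [0.23, -0.527, 0.231] pointing down, gripper open.
Joint ranges: [-2.76, 2.76], [-0.86, 1.69], [-1.03, 1.26], [-2.2, 2.34], [-1.47, 1.5], [-3.14, 3.14]. Speed limits (rad/s): [2.57, 2.57, 3.14, 3.14, 3.14, 3.14].

## Interface

Orientations are given as a unit quaternion [w, x, y, z].
In Python, from workcell import get_state, vision, workorder, silhouettes, tip_of gives the robot as it stands.
- The arm moves only by the shell command python3 -m inch 'ROWS' [FORCE]. ROWS is JSON, a list of rows, each a list of 7 numbers: the shift along the tool's x, y, z in cm, then the turn, a rotation vector about the tool's x, y, z in degrees, then the finger opening in cm, from 0 to 8.54. In form: [[dx, dy, dz, rx, ry, rz, hand], ...]. A call has 1 to 5 rows; each row shifts and turns the commanded pose from where the row before left it, along the tool's axes as they then stand; what a row does not reach is not made up. A row lasts 1/10 s, in which the tool goes at most 50 mm and 8.59 degrees, less where a joint would pass 70% of its speed; a pose out of reach is approached as far as the arm can. A call with a gripper value outside its range is refused whole. The fingers move at their own pace and stop on an object; FORCE is the grip in N (left out, the last holds). Time passes only in rows, so rows that do not move let the fingers close. It gives the time, the measured TCP pose, the force and the opening at its end, in the units of the state.
- get_state(): the state, without advancing time (a new reading comes with each control period).
- vision.read_camera(name): name is "scene" or "top" or "wrist"; returns a dict with "pixels" (480x640x3 uint8, red, green, blue), "depth" (480x640 float32, m along the optical axis (not along the pixel's ray), 0 where there is no reading), "mtx" (3x3 intrinsics, pixels), "T" (4x4, takes a point from camera to world coordinates); the wrist camera has in their place "tool_from_camera" (4x4, takes a point from camera to tool coordinates, whose origin is the TCP and whose axes are the flange's). Camera axes: x right, y up, looking along -z (the intrinsics and any distortion apply to the point x, -y, -z); pixel columns grow to the right and rows downward; lengths in m; the calibration is good to about 2 mm. A picture is of the moment at which its call begins: read the wrist's pose just before it.
- workorder.hand_in(): hands the job in, once; it reports no verdict.
Trained networks look in a picture, given as the dict that the camera call returned (one of the last four; its "shot" number tells which), for a name from the list of things; names that differ only in an ending like _2 or _b are one class to them, and where a whole thing is asked for, a point or a joint stands for the part that bears it (a point fixed in the world has none). Each returns a list of dicts, best first, with "confidence" (0 to 1); they miss things now and then, are a little off and sometimes report something else, mostly with a low value. They report only what shows in the picture. A call takes as long as a camera call. They do not tell look-alikes from the thing itself.
- silhouettes(picture, label): "mask" (480x640 bool, what is visible of it) and "location" ([column, row] in pixels, amid what is visible of it).
- tip_of(picture, label): "location" ([column, row] in pixels: a listed point, or the origin of a listed thing).
The state is a dict: "clock": time; "joint_pos": joint angles; "qvel": joint speeds; "tau": joint torques, N m; "tcp_pos": TCP position; "orientation": TCP orientation; "wrist_force": force on the tool from outside, world axes, zero at the start; "ft_torque": the same for the moment, N m; "finger_gap": finger opening in m.
Only numpy, scipy, OpenCV 4.12 (cv2) and the standard library are available. Lean on these libraries where they do the work, as an engineer would, in place of code of your own. Each camera call takes 0.05 s, during which the arm holds its last target.

## Task

Press the dispenser's red lever down fully three times, letting it spring back up each time, so that exactly three discs drop into the orange box under the chute. Then set the box upright in the middle of the green mat and press its blue lid on until both clips snap under the rim. Leave the jar, the beaker and the carton where they are.

Things in the scene. Friction and masses are not known exactly. Their poses are not given: they have to be found in the camera images.
- dispenser: Disc dispenser fixed to the bench: white and blue housing 120 x 56 x 66 mm (high), clear square magazine with six discs, top at 122 mm; cheeks behind it up to 132 mm. Origin on the bench under the magazine's axis; x: level, the way discs come out; z up. A full lever stroke pushes the lowest disc into the chute; the next drops into place only when the lever is fully up.
- chute (a point): Centre of the open lower end of the dispenser's clear chute, 50 mm above the bench; the chute is 36 mm square outside, its top 82 mm above the bench, its outer face 18 mm further along the dispenser's x. Discs fall from here.
- lever (a joint): Sprung lever, rad: 0 fully up, 0.47 fully down on its stop. The disc has surely dropped at 0.44. Let it come back below 0.03 before the next press. It springs back by itself (about 4 N at the pad to start, 9 N at the stop).
- lever_pad (a point): Centre of the top face of the lever's red pad (34 x 40 mm); with the lever up about 112 mm behind the magazine's axis (dispenser's -x) and 146 mm above the bench. Pressed straight down it goes down about 36 mm, sideways less than 5 mm.
- box_center (a point): Orange open box, loose, 70 to 140 g: 120 long (its x), 54 wide, 60 over the rim bands (top 8 mm of the long sides), 44 high, walls and floor 3 mm. Point: its centre, 22 mm above its underside; z up. It starts on the bench, one end under the chute, x along the dispenser's x (0.05 rad), the last 75 mm or so free. Grip it across the bands near the free end.
- box: The same box; origin at the centre of its underside.
- lid_grip (a point): Centre of the white grip bar on the blue lid (loose, 55 to 115 g): bar 44 long (lid x), 14 wide, 26 high. Lid plate 122 x 60 x 4 mm, its top 13 and underside 17 mm below this point. With the lid home, plate on the rim, this point is 39 mm above box_center, lid x along box x; either way round fits. It starts on the lid rest. It snaps home at 8 to 20 N straight down.
- lid: The same lid; origin 21 mm below lid_grip, at the centre of the underside of the 4 mm deep stepped plug under the plate that fits into the box with 1.5 mm play a side. Two clip arms hang down at the middle of its long sides, to 18 mm below this origin, and first touch the rim when the lid is about 15 mm above home.
- clip_left (a joint): Clip arm on the lid's +y side, rad: 0 relaxed or snapped home, larger when spread outwards (about 0.2 in passing over the rim band).
- clip_right (a joint): The same for the clip arm on the lid's -y side.
- lid_rest: Aluminium block 90 x 40 x 24 mm fixed to the bench, on which the lid lies at the start; origin at the centre of its underside.
- mat_top (a point): Centre of the upper face of the green mat, 150 x 150 x 3 mm, fixed to the bench.
- jar: Bystander: amber jar, 48 mm in diameter, 75 mm high; origin at the centre of its underside.
- beaker: Bystander: white beaker, 52 mm in diameter, 60 mm high; origin at the centre of its underside.
- tissue_carton: Bystander: small cardboard carton 60 x 90 x 50 mm; origin at the centre of its underside.
- disc1_center (a point): Centre of white ceramic disc 1 (20 mm in diameter, 8 mm thick, 10 g); at the start number 1 from the bottom of the stack, 70 mm above the bench.
- disc2_center (a point): Centre of white ceramic disc 2 (20 mm in diameter, 8 mm thick, 10 g); at the start number 2 from the bottom of the stack, 78 mm above the bench.
- disc3_center (a point): Centre of white ceramic disc 3 (20 mm in diameter, 8 mm thick, 10 g); at the start number 3 from the bottom of the stack, 86 mm above the bench.
- disc4_center (a point): Centre of white ceramic disc 4 (20 mm in diameter, 8 mm thick, 10 g); at the start number 4 from the bottom of the stack, 94 mm above the bench.
- disc5_center (a point): Centre of white ceramic disc 5 (20 mm in diameter, 8 mm thick, 10 g); at the start number 5 from the bottom of the stack, 102 mm above the bench.
- disc6_center (a point): Centre of white ceramic disc 6 (20 mm in diameter, 8 mm thick, 10 g); at the start number 6 from the bottom of the stack, 110 mm above the bench.
Mind the look-alikes: they are no part of the job. What is meant by the lid is not black, pink or yellow, and is the larger of those in its own colour.

How it is judged:
By the outcome, as a careful person would: the job done as asked, in the order asked, and still so for the second after the job is handed in, with the robot touching nothing.
It also fails if it takes over 72 s, if anything falls off the work surface, if the arm or the gripper's body presses on something with over 40 N, if the wrist force passes 120 N, or if a joint passes its speed limit or range.

## Working session

There is one attempt and no reset: what is moved stays moved. The work goes in short steps, Python scripts to look and compute and a shell command to move; the robot and the scene stay as the last step left them, time stands still between calls to the robot, and variables do not carry over. Pictures are saved under pics/ and viewed, and the job is handed in when it is done.

```bash
ls -la; mkdir -p pics; cat > h.py <<'E'
import numpy as np, cv2
from workcell import get_state, vision, workorder, silhouettes, tip_of
def save(p,n):
    cv2.imwrite('pics/'+n,p['pixels'][:,:,::-1])
def camT(p,s=None):
    if 'T' in p: return np.array(p['T'])
    from scipy.spatial.transform import Rotation as R
    q=s['orientation'];T=np.eye(4);T[:3,:3]=R.from_quat([q[1],q[2],q[3],q[0]]).as_matrix();T[:3,3]=s['tcp_pos']
    return T@np.array(p['tool_from_camera'])
def ray(p,uv,T):
    K=np.array(p['mtx']);d=np.linalg.inv(K)@[uv[0],uv[1],1];d=np.array([d[0],-d[1],-d[2]])
    return T[:3,3],T[:3,:3]@d
def at_z(p,uv,z,T):
    o,d=ray(p,uv,T);return o+d*(z-o[2])/d[2]
def cloud(p,T):
    K=np.array(p['mtx']);D=p['depth'];v,u=np.mgrid[:480,:640]
    x=(u-K[0,2])/K[0,0]*D;y=(v-K[1,2])/K[1,1]*D
    P=np.stack([x,-y,-D],-1)@T[:3,:3].T+T[:3,3];P[D==0]=np.nan
    return P
def proj(p,X,T):
    K=np.array(p['mtx']);c=np.linalg.inv(T)@np.append(X,1);c=K@[c[0],-c[1],-c[2]];return c[:2]/c[2]
E
python3 - <<'E'
from h import *
s=get_state();print(s)
for n in('scene','top','wrist'):
    p=vision.read_camera(n);save(p,n+'0.png');print(n,[k for k in p],p['mtx'],camT(p,s).round(3).tolist())
    np.savez(n+'0.npz',**{k:np.array(v) for k,v in p.items()})
    for l in('dispenser','lever_pad','chute','box_center','box','lid_grip','lid','lid_rest','mat_top','jar','beaker','tissue_carton'):
        for r in tip_of(p,l)[:3]: print(l,np.round(r['location'],1),round(r['confidence'],2))
E
```

```text
total 12
drwxr-xr-x  3 agent agent 4096 Dec  6 21:57 .
drwxr-xr-x 23 root  root  4096 Dec  6 21:57 ..
drwxr-xr-x  2 agent agent 4096 Dec  6 21:57 pics
{'clock': 0.0, 'joint_pos': array([-1.29956906e+00,  3.14023610e-01,  4.49803138e-02,  1.30359541e+00,
       -1.14897659e-05,  1.43118304e+00]), 'qvel': array([ 0.00110235, -0.00015336,  0.00158142,  0.0024062 , -0.00117393,
       -0.00226738]), 'tau': array([-3.03993456e-04, -4.80624104e+01,  2.98535067e+01,  1.94217620e-02,
       -2.32917830e-05, -1.23891809e-05]), 'tcp_pos': array([ 0.22948684, -0.52666479,  0.23039621]), 'orientation': array([-9.18816457e-04,  9.78974927e-01,  2.03978536e-01, -6.63093240e-05]), 'wrist_force': array([-0.42908792, -0.58599993, -0.20883461]), 'ft_torque': array([-0.04598112, -0.0107332 ,  0.01629065]), 'finger_gap': 0.08534483146311808}
scene ['pixels', 'depth', 'mtx', 'T', 'shot'] [[598.6088213    0.         332.02513496]
 [  0.         598.6088213  229.47510893]
 [  0.           0.           1.        ]] [[0.877, -0.372, 0.303, 0.983], [0.48, 0.682, -0.552, -0.816], [-0.002, 0.629, 0.777, 1.243],
[... 883 characters left out ...]
ute [246.8 244.6] 0.93
box_center [261.  244.8] 0.73
box [262.6 247.3] 0.59
lid_grip [430.4 262.3] 0.94
lid_grip [434.9 200.5] 0.88
lid_grip [382.9 307.4] 0.67
lid [437.9 331.9] 0.96
lid [426.8 264.5] 0.95
lid [388.6 309. ] 0.73
mat_top [343.9 244.1] 0.86
mat_top [228.9 244.4] 0.58
jar [383.1 174. ] 0.69
beaker [310.7 168.9] 0.63
tissue_carton [243.  186.9] 0.95
tissue_carton [237.5 249. ] 0.74
wrist ['pixels', 'depth', 'mtx', 'tool_from_camera', 'shot'] [[414.192079     0.         322.46495267]
 [  0.         414.192079   239.49697046]
 [  0.           0.           1.        ]] [[0.4, 0.867, 0.299, 0.307], [-0.917, 0.378, 0.129, -0.493], [-0.001, -0.326, 0.945, 0.372], [0.0, 0.0, 0.0, 1.0]]
```

View pics/scene0.png

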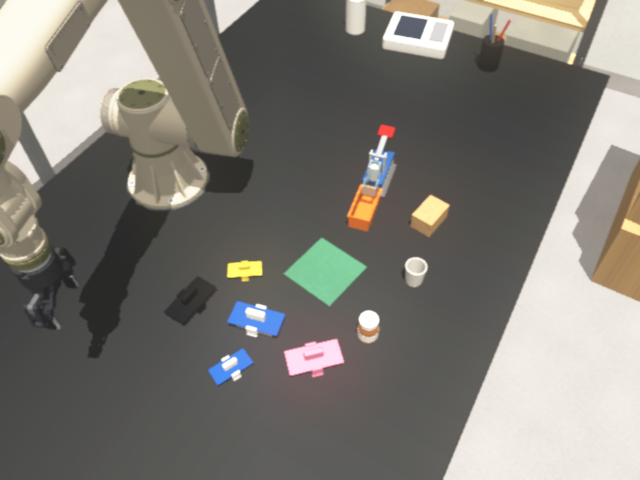

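View pics/top0.png

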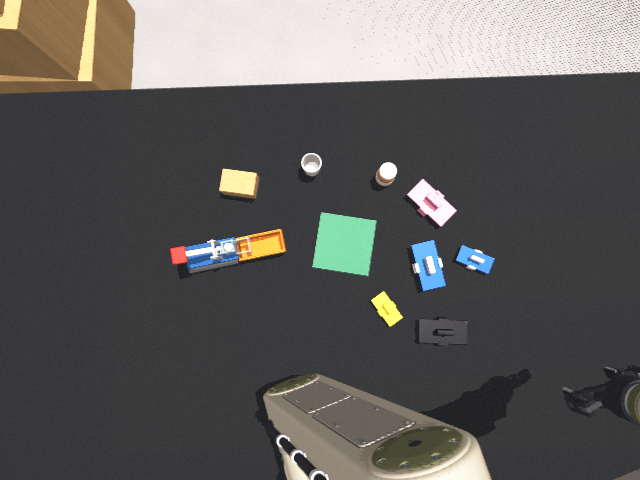

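```bash
python3 - <<'E'
import numpy as np,h,cv2
p=dict(np.load('top0.npz'));P=h.cloud(p,p['T'])
z=P[...,2]
# height picture
g=np.nan_to_num(z)*255/0.18
cv2.imwrite('pics/topz.png',cv2.resize(cv2.applyColorMap(np.clip(g,0,255).astype('u1'),2)[120:380,120:500],None,fx=2,fy=2))
cv2.imwrite('pics/topc.png',cv2.resize(p['pixels'][120:380,120:500,::-1],None,fx=2,fy=2,interpolation=cv2.INTER_CUBIC))
E
```

```text
(no output)
```

View pics/topc.png

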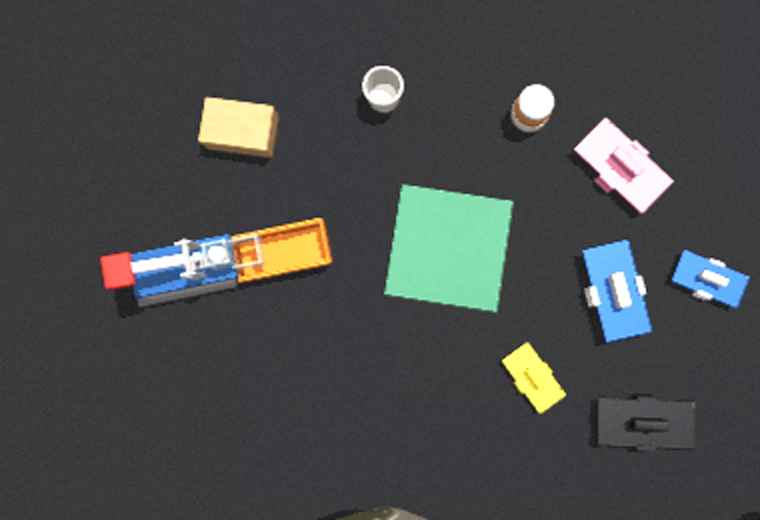

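View pics/topz.png

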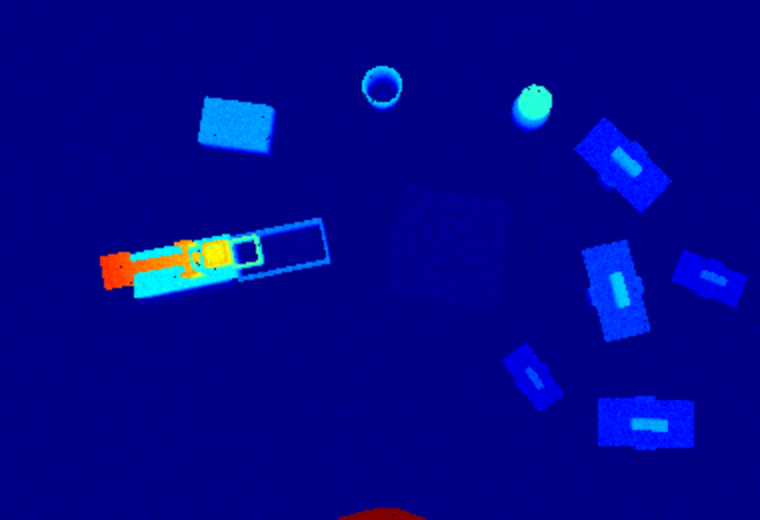

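The top view shows the pad at (179,255), the dispenser with the orange box running to its right (free end near 285,240), and the mat at (345,244). The large blue lid is at (428,265), on its rest. The small blue, pink, black and yellow lids are decoys. Now I'll measure.

```bash
cat > m.py <<'E'
import numpy as np,h,cv2
def rect(P,m,name):
    X=P[m][:,:]; X=X[~np.isnan(X).any(1)]
    c,s,a=cv2.minAreaRect((X[:,:2]*1000).astype('f4'))
    b=cv2.boxPoints((c,s,a));e=[b[1]-b[0],b[2]-b[1]];e=max(e,key=np.linalg.norm)
    ang=np.arctan2(e[1],e[0])%np.pi
    print(name,len(X),'c',np.round(c,1),'size',np.round(s,1),'long ang',round(ang,3),'zmed',round(np.median(X[:,2])*1000,1),'mean',(X[:,:2].mean(0)*1000).round(1))
    return c,ang
E
python3 - <<'E'
import numpy as np,h,cv2
from m import rect
for n in('top','scene'):
    p=dict(np.load(n+'0.npz'));P=h.cloud(p,p['T']);z=P[...,2]*1000
    hsv=cv2.cvtColor(p['pixels'],cv2.COLOR_RGB2HSV);H,S,V=[hsv[...,i].astype(int) for i in range(3)]
    x,y=P[...,0]*1000,P[...,1]*1000
    big=(V>70)
    work=(x>250)&(x<800)&(abs(y)<500)
    print(n)
    rect(P,((H<4)|(H>176))&(S>180)&(z>125)&(z<165)&work,'pad')
    rect(P,(z>38)&(z<50)&(H>5)&(H<20)&(S>150)&work,'box rim')
    bl=(H>100)&(H<125)&(S>120)&work
    lidreg=(y<-150)
    nl,L=cv2.connectedComponents((bl&lidreg).astype('u1'))
    for i in range(1,nl):
        if (L==i).sum()>60: rect(P,L==i,'bluelid')
    nl,L=cv2.connectedComponents((lidreg&work&(z>33)&(z<62)&(S<60)&(V>120)).astype('u1'))
    for i in range(1,nl):
        if (L==i).sum()>15: rect(P,L==i,'grip')
    rect(P,(H>60)&(H<90)&(S>80)&work&(z<12),'mat')
    rect(P,(z>115)&(z<140)&work&(S<60)&(V>120),'mag/cheeks')
    rect(P,(z>58)&(z<72)&work&(y>0)&(x<480),'housing')
    rect(P,(z>75)&(z<88)&work&(y>0)&(x<480),'chute top')
    print('floor',np.nanmedian(z[work]))
E
```

```text
top
pad 41 c [516.7 334.9] size [39.7 32.4] long ang 0.196 zmed 146.3 mean [514.  335.3]
box rim 141 c [608.   11.7] size [ 83.4 447. ] long ang 1.978 zmed 43.9 mean [585.  77.]
bluelid 966 c [ 481.2 -278.4] size [127.8  71.5] long ang 0.207 zmed 31.9 mean [ 480.2 -273.5]
bluelid 529 c [ 494.4 -402.5] size [98.3 49.7] long ang 1.147 zmed 18.8 mean [ 493.2 -398. ]
grip 72 c [ 646.8 -292.2] size [41.4 12.5] long ang 0.793 zmed 51.8 mean [ 646.5 -292.1]
grip 55 c [ 494.  -397.2] size [31.9 10.1] long ang 1.155 zmed 37.4 mean [ 493.8 -396.7]
grip 122 c [ 481.3 -275.5] size [44.3 21.3] long ang 0.224 zmed 56.3 mean [ 480.2 -271.9]
grip 16 c [ 487.6 -302.9] size [20.6  6.6] long ang 0.148 zmed 34.6 mean [ 486.9 -302.8]
mat 3191 c [545.9 -61.5] size [152.1 151. ] long ang 1.387 zmed 2.9 mean [545.1 -61.2]
mag/cheeks 319 c [528.3 263.9] size [ 43.4 107.9] long ang 1.696 zmed 128.7 mean [528.4 262.2]
housing 0 c [0. 0.] size [0. 0.] long ang 0.0 zmed nan mean [nan nan]
chute top 0 c [0. 0.] size [0. 0.] long ang 0.0 zmed nan mean [nan nan]
floor 1.0503215994170922
scene
pad 125 c [518.1 334. 
[... 820 characters left out ...]
[31.7 13.5] long ang 1.046 zmed 40.4 mean [ 496.7 -399.5]
mat 2807 c [545.9 -60.1] size [152.9 152.5] long ang 1.381 zmed 6.1 mean [548.1 -62.9]
mag/cheeks 263 c [532.7 261.7] size [ 45.2 113.5] long ang 1.603 zmed 127.2 mean [533.9 250.6]
housing 0 c [0. 0.] size [0. 0.] long ang 0.0 zmed nan mean [nan nan]
chute top 0 c [0. 0.] size [0. 0.] long ang 0.0 zmed nan mean [nan nan]
floor 4.314630436976774
  return _methods._mean(a, axis=axis, dtype=dtype,
  ret = ret.dtype.type(ret / rcount)
m.py:7: RuntimeWarning: Mean of empty slice.
  print(name,len(X),'c',np.round(c,1),'size',np.round(s,1),'long ang',round(ang,3),'zmed',round(np.median(X[:,2])*1000,1),'mean',(X[:,:2].mean(0)*1000).round(1))
  ret = um.true_divide(
```

```bash
python3 - <<'E' 2>/dev/null
import numpy as np,h,cv2
from m import rect
for n in('top','scene'):
    p=dict(np.load(n+'0.npz'));P=h.cloud(p,p['T']);
    P[...,2]-=0.001 if n=='top' else 0.0043
    z=P[...,2]*1000
    hsv=cv2.cvtColor(p['pixels'],cv2.COLOR_RGB2HSV);H,S,V=[hsv[...,i].astype(int) for i in range(3)]
    x,y=P[...,0]*1000,P[...,1]*1000
    print(n)
    r=(y>40)&(y<370)&(x>420)&(x<640)
    c,a=rect(P,r&(z>38)&(z<50),'rim')
    ob=r&(H>5)&(H<22)&(S>150)
    rect(P,ob&(z>34)&(z<50),'orange rim')
    rect(P,r&(z>75)&(z<86),'chute')
    rect(P,r&(z>60)&(z<69),'housing')
    rect(P,r&(z>112)&(z<126),'mag')
    rect(P,r&(z>127)&(z<155),'lever etc')
    d=y<-150
    g=d&(x>430)&(x<530)&(y>-340)
    rect(P,g&(z>46)&(z<60),'bar');rect(P,g&(z>26)&(z<45)&(H>95)&(S>100),'plate')
E
```

```text
top
rim 284 c [535.1 217.5] size [ 60.5 240.1] long ang 1.75 zmed 42.9 mean [541.3 163.9]
orange rim 165 c [545.8 158. ] size [ 60.5 119.1] long ang 1.75 zmed 42.6 mean [548.7 152. ]
chute 87 c [536.  223.3] size [40.1 89.1] long ang 1.758 zmed 80.5 mean [537.8 205.9]
housing 606 c [529.8 261.3] size [ 56.3 166.5] long ang 1.744 zmed 64.9 mean [520.4 284.5]
mag 182 c [532.1 239.5] size [43.8 58.4] long ang 1.729 zmed 120.2 mean [533.2 235.7]
lever etc 445 c [521.3 300.9] size [ 43.2 104. ] long ang 1.751 zmed 141.2 mean [520.2 313.4]
bar 104 c [ 481.5 -272.3] size [43.7 15.1] long ang 0.204 zmed 55.7 mean [ 481.2 -271.7]
plate 733 c [ 480.2 -273. ] size [111.7  60.4] long ang 0.21 zmed 31.1 mean [ 479.8 -272.3]
scene
rim 260 c [538.4 213.6] size [ 61.5 242.8] long ang 1.745 zmed 42.6 mean [551.4 162.1]
orange rim 244 c [549.  154.7] size [ 60.9 123.2] long ang 1.754 zmed 41.5 mean [551.1 138.6]
chute 100 c [538.4 233.5] size [ 37.9 115.9] long ang 1.702 zmed 80.5 mean [545.  203.8]
housing 323 c [532.9 260.6] size [ 56.5 175.2] long ang 1.744 zmed 64.9 mean [539.5 268.7]
mag 164 c [535.6 242.1] size [41.1 74.1] long ang 1.598 zmed 119.8 mean [536.8 237.4]
lever etc 278 c [526.2 288.5] size [ 44.4 134. ] long ang 1.767 zmed 140.7 mean [523.5 312.2]
bar 128 c [ 484.4 -274. ] size [44.5 17.6] long ang 0.202 zmed 54.9 mean [ 484.8 -275.1]
plate 693 c [ 480.3 -274.5] size [112.7  61.7] long ang 0.21 zmed 30.9 mean [ 481.3 -276.8]
```

```bash
cat > plan.py <<'E'
import sys,numpy as np
from scipy.spatial.transform import Rotation as R
from workcell import get_state
def plan(x,y,z,yaw,hand,maxstep=4.5,maxrot=8.4,n=None):
    """mm targets; prints rows from measured pose"""
    s=get_state();q=s['orientation'];A=R.from_quat([q[1],q[2],q[3],q[0]]);p=np.array(s['tcp_pos'])*100
    t=np.array([x,y,z])/10.
    c,sn=np.cos(yaw),np.sin(yaw)
    B=R.from_matrix(np.array([[c,sn,0],[sn,-c,0],[0,0,-1]]))
    rv=(A.inv()*B).as_rotvec();d=t-p
    n=n or max(1,int(np.ceil(max(np.linalg.norm(d)/maxstep,np.degrees(np.linalg.norm(rv))/maxrot))))
    print('t',round(s['clock'],2),'tcp',(p*10).round(1),'yawx',np.arctan2(*A.as_matrix()[[1,0],0]).round(4),'d',d.round(2),'F',np.round(s['wrist_force'],1),'gap',round(s['finger_gap']*1000,1),'j',np.round(s['joint_pos'],2))
    rows=[]
    C=A
    for i in range(n):
        l=C.inv().apply(d/n); rows.append([round(float(v),2) for v in l]+[round(float(v),1) for v in np.degrees(rv/n)]+[hand]); C=C*R.from_rotvec(rv/n)
    for i in range(0,n,5): print(rows[i:i+5])
if __name__=='__main__':
    a=[float(v) for v in sys.argv[1:6]]
    kw={}
    if len(sys.argv)>6: kw['n']=int(sys.argv[6])
    plan(*a,**kw)
E
python3 plan.py 517 334.5 200 1.75 0 30
```

```text
t 1.95 tcp [ 229.6 -527.2  231.3] yawx 0.4108 d [28.74 86.17 -3.13] F [ 0.6 -0.1  0.4] gap 85.5 j [-1.3   0.31  0.05  1.3  -0.    1.43]
[[2.03, -2.25, 0.1, 0.0, 0.0, -2.6, 0.0], [2.12, -2.16, 0.1, 0.0, 0.0, -2.6, 0.0], [2.22, -2.06, 0.1, 0.0, 0.0, -2.6, 0.0], [2.31, -1.96, 0.1, 0.0, 0.0, -2.6, 0.0], [2.39, -1.86, 0.1, 0.0, 0.0, -2.6, 0.0]]
[[2.47, -1.75, 0.1, 0.0, 0.0, -2.6, 0.0], [2.55, -1.63, 0.1, 0.0, 0.0, -2.6, 0.0], [2.62, -1.52, 0.1, 0.0, 0.0, -2.6, 0.0], [2.68, -1.4, 0.1, 0.0, 0.0, -2.6, 0.0], [2.74, -1.28, 0.1, 0.0, 0.0, -2.6, 0.0]]
[[2.8, -1.16, 0.1, 0.0, 0.0, -2.6, 0.0], [2.85, -1.03, 0.1, 0.0, 0.0, -2.6, 0.0], [2.89, -0.9, 0.1, 0.0, 0.0, -2.6, 0.0], [2.93, -0.77, 0.1, 0.0, 0.0, -2.6, 0.0], [2.96, -0.64, 0.1, 0.0, 0.0, -2.6, 0.0]]
[[2.99, -0.51, 0.1, 0.0, 0.0, -2.6, 0.0], [3.0, -0.37, 0.1, 0.0, 0.0, -2.6, 0.0], [3.02, -0.24, 0.1, 0.0, 0.0, -2.6, 0.0], [3.03, -0.1, 0.1, 0.0, 0.0, -2.6, 0.0], [3.03, 0.03, 0.1, 0.0, 0.0, -2.6, 0.0]]
[[3.02, 0.17, 0.1, 0.0, 0.0, -2.6, 0.0], [3.01, 0.3, 0.1, 0.0, 0.0, -2.6, 0.0], [3.0, 0.43, 0.1, 0.0, 0.0, -2.6, 0.0], [2.97, 0.57, 0.1, 0.0, 0.0, -2.6, 0.0], [2.95, 0.7, 0.1, 0.0, 0.0, -2.6, 0.0]]
[[2.91, 0.83, 0.1, 0.0, 0.0, -2.6, 0.0], [2.87, 0.96, 0.1, 0.0, 0.0, -2.6, 0.0], [2.83, 1.09, 0.1, 0.0, 0.0, -2.6, 0.0], [2.77, 1.21, 0.1, 0.0, 0.0, -2.6, 0.0], [2.72, 1.33, 0.1, 0.0, 0.0, -2.6, 0.0]]
```

```bash
python3 -m inch '[[2.0,-2.25,0.1,0,0,-2.6,0],[2.1,-2.15,0.1,0,0,-2.6,0],[2.2,-2.05,0.1,0,0,-2.6,0],[2.3,-1.95,0.1,0,0,-2.6,0],[2.4,-1.85,0.1,0,0,-2.6,0]]'
python3 -m inch '[[2.5,-1.75,0.1,0,0,-2.6,0],[2.55,-1.65,0.1,0,0,-2.6,0],[2.6,-1.5,0.1,0,0,-2.6,0],[2.7,-1.4,0.1,0,0,-2.6,0],[2.75,-1.3,0.1,0,0,-2.6,0]]'
python3 -m inch '[[2.8,-1.15,0.1,0,0,-2.6,0],[2.85,-1.05,0.1,0,0,-2.6,0],[2.9,-0.9,0.1,0,0,-2.6,0],[2.95,-0.75,0.1,0,0,-2.6,0],[2.95,-0.65,0.1,0,0,-2.6,0]]'
python3 plan.py 517 334.5 200 1.75 0 15
```

```text
clock: 2.45
tcp_pos: [0.2771, -0.383, 0.2263]
orientation: [0.0, 0.949, 0.314, 0.0]
wrist_force: [0.4, 0.0, 0.1]
finger_gap: 0.0121
clock: 2.95
tcp_pos: [0.3244, -0.2388, 0.2214]
orientation: [0.0, 0.908, 0.42, 0.0]
wrist_force: [-0.1, -0.1, 0.3]
finger_gap: -0.0001
clock: 3.45
tcp_pos: [0.3712, -0.0945, 0.2165]
orientation: [0.0, 0.854, 0.52, 0.0]
wrist_force: [0.9, 0.1, 0.2]
finger_gap: -0.0001
t 3.45 tcp [371.2 -94.5 216.5] yawx 1.0931 d [14.58 42.9  -1.65] F [0.9 0.1 0.2] gap -0.1 j [-0.46 -0.05 -0.42  1.21 -0.    1.59]
[[2.99, -0.45, 0.11, 0.0, 0.0, -2.5, 0.0], [3.0, -0.32, 0.11, 0.0, 0.0, -2.5, 0.0], [3.01, -0.19, 0.11, 0.0, 0.0, -2.5, 0.0], [3.02, -0.06, 0.11, 0.0, 0.0, -2.5, 0.0], [3.02, 0.08, 0.11, 0.0, 0.0, -2.5, 0.0]]
[[3.01, 0.21, 0.11, 0.0, 0.0, -2.5, 0.0], [3.0, 0.34, 0.11, 0.0, 0.0, -2.5, 0.0], [2.98, 0.47, 0.11, 0.0, 0.0, -2.5, 0.0], [2.96, 0.6, 0.11, 0.0, 0.0, -2.5, 0.0], [2.93, 0.73, 0.11, 0.0, 0.0, -2.5, 0.0]]
[[2.9, 0.86, 0.11, 0.0, 0.0, -2.5, 0.0], [2.86, 0.98, 0.11, 0.0, 0.0, -2.5, 0.0], [2.81, 1.11, 0.11, 0.0, 0.0, -2.5, 0.0], [2.76, 1.23, 0.11, 0.0, 0.0, -2.5, 0.0], [2.7, 1.35, 0.11, 0.0, 0.0, -2.5, 0.0]]
```

Tracks well.

```bash
python3 -m inch '[[3.0,-0.45,0.1,0,0,-2.5,0],[3.0,-0.3,0.1,0,0,-2.5,0],[3.0,-0.2,0.1,0,0,-2.5,0],[3.0,-0.05,0.1,0,0,-2.5,0],[3.0,0.1,0.1,0,0,-2.5,0]]'
python3 -m inch '[[3.0,0.2,0.1,0,0,-2.5,0],[3.0,0.35,0.1,0,0,-2.5,0],[3.0,0.45,0.1,0,0,-2.5,0],[2.95,0.6,0.1,0,0,-2.5,0],[2.95,0.75,0.1,0,0,-2.5,0]]'
python3 -m inch '[[2.9,0.85,0.1,0,0,-2.5,0],[2.85,1.0,0.1,0,0,-2.5,0],[2.8,1.1,0.1,0,0,-2.5,0],[2.75,1.25,0.1,0,0,-2.5,0],[2.7,1.35,0.1,0,0,-2.5,0]]'
python3 - <<'E'
from h import *
s=get_state();p=vision.read_camera('wrist');save(p,'w1.png');T=camT(p,s);P=cloud(p,T)
import cv2
from m import rect
hsv=cv2.cvtColor(p['pixels'],cv2.COLOR_RGB2HSV);H,S,V=[hsv[...,i].astype(int) for i in range(3)]
z=P[...,2]*1000
rect(P,((H<4)|(H>176))&(S>150)&(z>125)&(z<165),'pad')
rect(P,(H>5)&(H<20)&(S>150)&(z>36)&(z<50),'rim')
print(np.array(p['tool_from_camera']).round(3).tolist())
p=vision.read_camera('scene');save(p,'s1.png')
E
python3 plan.py 517 334.5 160 1.75 0
```

```text
clock: 3.95
tcp_pos: [0.4203, 0.0479, 0.2115]
orientation: [0.0, 0.793, 0.61, 0.0]
wrist_force: [0.6, -0.0, 0.4]
finger_gap: 0.0
clock: 4.45
tcp_pos: [0.4693, 0.191, 0.2063]
orientation: [0.0, 0.721, 0.692, 0.0]
wrist_force: [1.5, -0.5, 0.4]
finger_gap: 0.0
clock: 4.95
tcp_pos: [0.5187, 0.3335, 0.2012]
orientation: [0.0, 0.642, 0.767, 0.0]
wrist_force: [1.4, -0.4, -0.3]
finger_gap: 0.0004
pad 938 c [518.5 335.6] size [39.4 32.9] long ang 0.168 zmed 147.3 mean [506.9 343.5]
rim 109 c [561.1 101.9] size [16.2  2.5] long ang 0.198 zmed 39.9 mean [561. 102.]
[[0.0, 0.945, 0.327, 0.085], [1.0, -0.0, -0.001, 0.0], [-0.001, 0.327, -0.945, -0.142], [0.0, 0.0, 0.0, 1.0]]
t 5.05 tcp [519.1 335.2 200.4] yawx 1.7496 d [-0.21 -0.07 -4.04] F [-0.2  0.5 -0.5] gap 0.3 j [0.44 0.41 0.1  1.27 0.   1.84]
[[-0.04, -0.22, 4.04, 0.0, -0.0, -0.0, 0.0]]
```

View pics/w1.png

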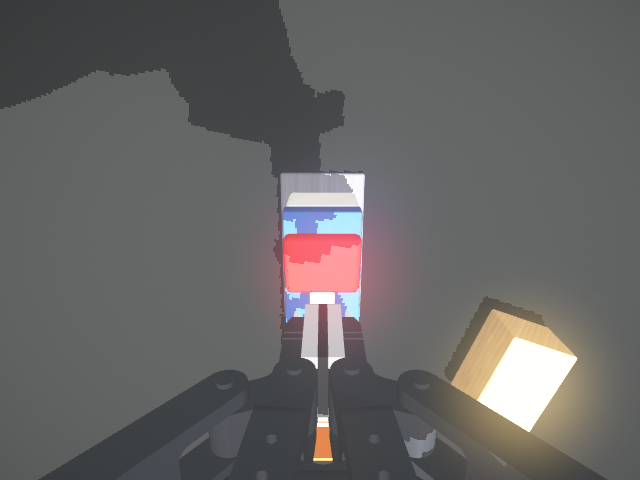

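View pics/s1.png

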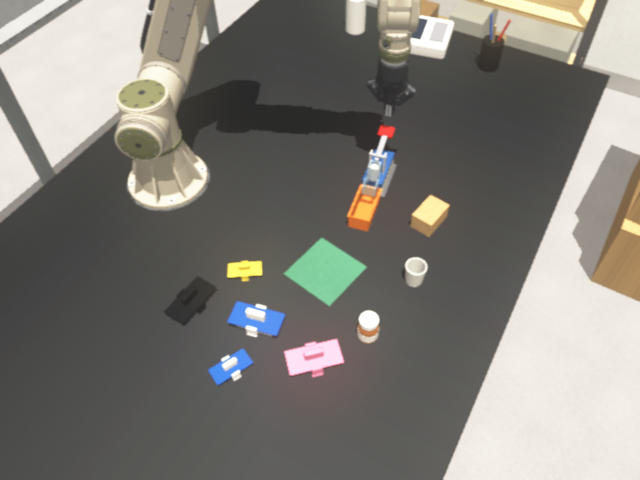

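The wrist view shows the red pad centred between the fingers, and the measured pad centre (518,335,147) agrees with the TCP. Pressing now.

```bash
python3 -m inch '[[0,-0.1,2.5,0,0,0,0],[0,0,2.2,0,0,0,0],[0,0,1.0,0,0,0,0],[0,0,1.0,0,0,0,0],[0,0,0,0,0,0,0]]'
python3 -m inch '[[0,0,0.7,0,0,0,0],[0,0,0.6,0,0,0,0],[0,0,0.4,0,0,0,0],[0,0,0,0,0,0,0]]'
```

```text
clock: 5.55
tcp_pos: [0.517, 0.3321, 0.1342]
orientation: [-0.0, 0.643, 0.766, 0.0]
wrist_force: [-3.3, 0.8, 4.5]
finger_gap: -0.0003
clock: 5.95
tcp_pos: [0.5177, 0.3326, 0.119]
orientation: [0.0, 0.642, 0.766, 0.001]
wrist_force: [-2.6, 2.0, 8.1]
finger_gap: 0.0001
```

```bash
python3 -m inch '[[0,0,0.3,0,0,0,0],[0,0,0.2,0,0,0,0],[0,0,0,0,0,0,0]]'
python3 -m inch '[[0,0,0.2,0,0,0,0],[0,0,0.2,0,0,0,0],[0,0,0,0,0,0,0]]'
```

```text
clock: 6.25
tcp_pos: [0.5178, 0.3323, 0.1145]
orientation: [0.0, 0.643, 0.766, 0.001]
wrist_force: [-4.2, 0.1, 9.0]
finger_gap: 0.0003
clock: 6.55
tcp_pos: [0.5179, 0.3319, 0.1113]
orientation: [0.001, 0.643, 0.766, 0.001]
wrist_force: [-4.6, -1.3, 9.9]
finger_gap: 0.0001
```

```bash
python3 -m inch '[[0,0,0.2,0,0,0,0],[0,0,0.2,0,0,0,0],[0,0,0,0,0,0,0]]'
python3 - <<'E'
from h import *
for n in('top','scene'):
    p=vision.read_camera(n);c=p['pixels'][200:300,140:320] if n=='top' else p['pixels'][100:250,320:470]
    cv2.imwrite(f'pics/d1{n}.png',cv2.resize(c[:,:,::-1],None,fx=4,fy=4,interpolation=cv2.INTER_CUBIC))
E
```

```text
clock: 6.85
tcp_pos: [0.5182, 0.3319, 0.1106]
orientation: [0.002, 0.643, 0.766, 0.002]
wrist_force: [-11.0, -4.2, 28.8]
finger_gap: -0.0003
```

View pics/d1top.png

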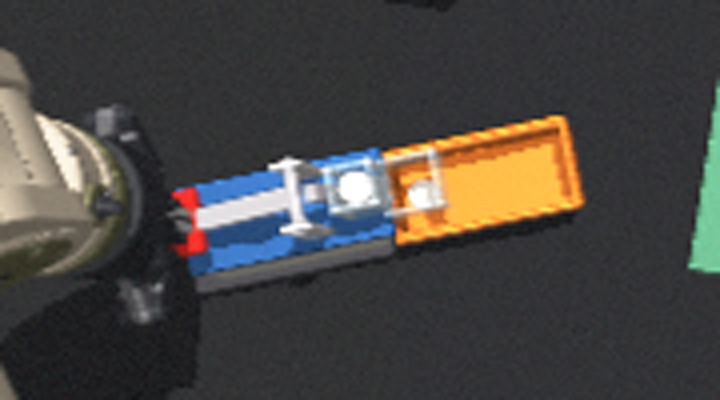

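View pics/d1scene.png

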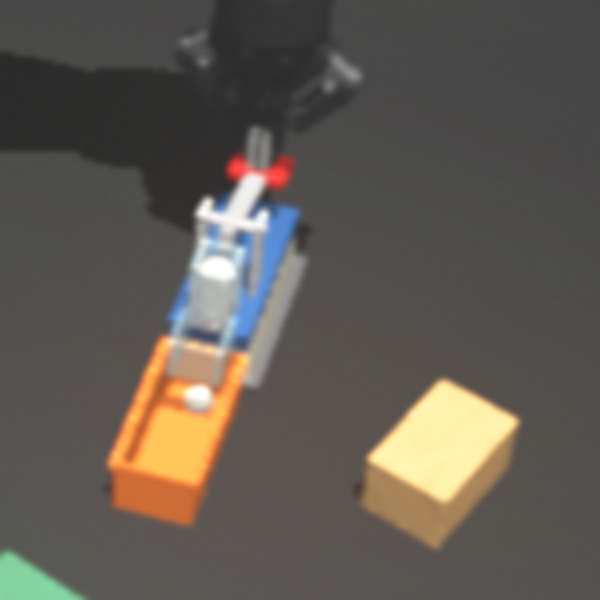

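The stop was reached (force jumped to 29 N at z=110.6) and both crops show one disc in the box. Releasing and repeating.

```bash
python3 -m inch '[[0,0,-1.5,0,0,0,0],[0,0,-2.0,0,0,0,0],[0,0,-1.7,0,0,0,0],[0,0,0,0,0,0,0],[0,0,0,0,0,0,0]]'
python3 - <<'E'
from h import *
p=vision.read_camera('scene');c=p['pixels'][100:250,320:470]
cv2.imwrite('pics/u1.png',cv2.resize(c[:,:,::-1],None,fx=4,fy=4,interpolation=cv2.INTER_CUBIC))
s=get_state();p=vision.read_camera('wrist');P=cloud(p,camT(p,s));z=P[...,2]*1000
from m import rect
hsv=cv2.cvtColor(p['pixels'],cv2.COLOR_RGB2HSV);H,S,V=[hsv[...,i].astype(int) for i in range(3)]
rect(P,((H<4)|(H>176))&(S>150)&(z>95)&(z<165),'pad')
E
```

```text
clock: 7.45
tcp_pos: [0.5179, 0.3319, 0.1567]
orientation: [0.001, 0.643, 0.766, 0.001]
wrist_force: [0.5, 1.0, 0.2]
finger_gap: -0.0
pad 2198 c [518.5 336.2] size [39.6 31.7] long ang 0.173 zmed 146.6 mean [512.9 339.5]
```

View pics/u1.png

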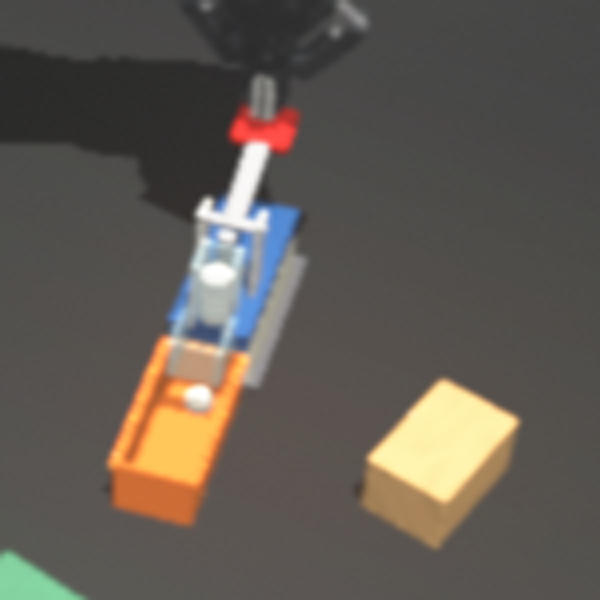

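The lever is back up, with the pad at 146.6 mm and no force. Second press.

```bash
python3 -m inch '[[0,0,1.0,0,0,0,0],[0,0,1.3,0,0,0,0],[0,0,1.3,0,0,0,0],[0,0,0.9,0,0,0,0],[0,0,0.4,0,0,0,0]]'
python3 -m inch '[[0,0,0.2,0,0,0,0],[0,0,0,0,0,0,0],[0,0,0,0,0,0,0]]'
python3 -m inch '[[0,0,-1.5,0,0,0,0],[0,0,-2.0,0,0,0,0],[0,0,-1.6,0,0,0,0],[0,0,0,0,0,0,0],[0,0,0,0,0,0,0]]'
python3 - <<'E'
from h import *
p=vision.read_camera('scene');c=p['pixels'][100:250,320:470]
cv2.imwrite('pics/u2.png',cv2.resize(c[:,:,::-1],None,fx=4,fy=4,interpolation=cv2.INTER_CUBIC))
s=get_state();p=vision.read_camera('wrist');P=cloud(p,camT(p,s));z=P[...,2]*1000
from m import rect
hsv=cv2.cvtColor(p['pixels'],cv2.COLOR_RGB2HSV);H,S,V=[hsv[...,i].astype(int) for i in range(3)]
rect(P,((H<4)|(H>176))&(S>150)&(z>95)&(z<165),'pad')
E
```

```text
clock: 8.05
tcp_pos: [0.5182, 0.3326, 0.1099]
orientation: [0.001, 0.642, 0.766, 0.002]
wrist_force: [-8.8, -4.3, 40.4]
finger_gap: -0.0001
clock: 8.35
tcp_pos: [0.5182, 0.3326, 0.1101]
orientation: [0.001, 0.642, 0.766, 0.002]
wrist_force: [-8.7, -3.7, 34.2]
finger_gap: 0.0001
clock: 8.85
tcp_pos: [0.5169, 0.3318, 0.1546]
orientation: [-0.0, 0.643, 0.766, -0.001]
wrist_force: [-1.0, 0.3, -0.2]
finger_gap: 0.0003
pad 1978 c [518.5 336.2] size [39.6 31.4] long ang 0.174 zmed 146.5 mean [512.  339.4]
```

View pics/u2.png

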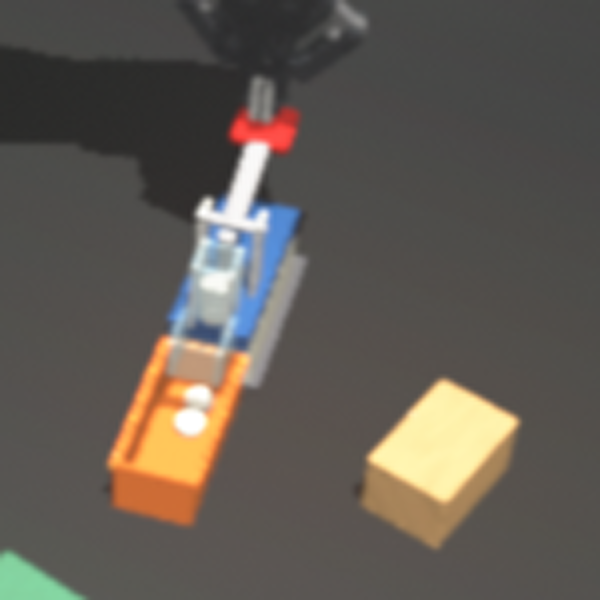

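Two discs are in the box and the lever is fully up. The last press peaked near 40 N, so I'll make the third one gentler.

```bash
python3 -m inch '[[0,0,1.0,0,0,0,0],[0,0,1.3,0,0,0,0],[0,0,1.2,0,0,0,0],[0,0,0.6,0,0,0,0],[0,0,0.2,0,0,0,0]]'
python3 -m inch '[[0,0,0.2,0,0,0,0],[0,0,0.2,0,0,0,0],[0,0,0,0,0,0,0]]'
```

```text
clock: 9.45
tcp_pos: [0.5177, 0.3327, 0.1125]
orientation: [0.0, 0.642, 0.766, 0.001]
wrist_force: [-0.5, 0.9, 9.3]
finger_gap: 0.0003
clock: 9.75
tcp_pos: [0.5179, 0.3325, 0.1108]
orientation: [0.001, 0.642, 0.766, 0.001]
wrist_force: [-4.1, -0.0, 15.6]
finger_gap: 0.0
```

```bash
python3 -m inch '[[0,0,0.1,0,0,0,0],[0,0,0,0,0,0,0]]'
python3 -m inch '[[0,0,-1.5,0,0,0,0],[0,0,-2.0,0,0,0,0],[0,0,-1.6,0,0,0,0],[0,0,0,0,0,0,0],[0,0,0,0,0,0,0]]'
python3 - <<'E'
from h import *
p=vision.read_camera('scene');c=p['pixels'][100:250,320:470]
cv2.imwrite('pics/u3.png',cv2.resize(c[:,:,::-1],None,fx=4,fy=4,interpolation=cv2.INTER_CUBIC))
s=get_state();p=vision.read_camera('wrist');P=cloud(p,camT(p,s));z=P[...,2]*1000
from m import rect
hsv=cv2.cvtColor(p['pixels'],cv2.COLOR_RGB2HSV);H,S,V=[hsv[...,i].astype(int) for i in range(3)]
rect(P,((H<4)|(H>176))&(S>150)&(z>95)&(z<165),'pad')
p=vision.read_camera('top');np.savez('top1.npz',**{k:np.array(v) for k,v in p.items()});P=cloud(p,p['T']);x,y=P[...,0]*1000,P[...,1]*1000;z=P[...,2]*1000-1
hsv=cv2.cvtColor(p['pixels'],cv2.COLOR_RGB2HSV);H,S,V=[hsv[...,i].astype(int) for i in range(3)]
rect(P,(y>40)&(y<370)&(x>420)&(x<640)&(H>5)&(H<22)&(S>150)&(z>34)&(z<50),'rim')
E
```

```text
clock: 9.95
tcp_pos: [0.5179, 0.3325, 0.1107]
orientation: [0.001, 0.642, 0.766, 0.002]
wrist_force: [-4.8, -1.0, 19.7]
finger_gap: 0.0002
clock: 10.45
tcp_pos: [0.517, 0.3318, 0.1577]
orientation: [-0.0, 0.643, 0.766, -0.001]
wrist_force: [0.2, 0.4, -1.3]
finger_gap: -0.0002
pad 2577 c [518.5 336.5] size [39.7 30.7] long ang 0.167 zmed 146.8 mean [513.8 340.4]
rim 247 c [546.  158.2] size [ 60.5 119.3] long ang 1.749 zmed 43.8 mean [546.4 152.1]
```

View pics/u3.png

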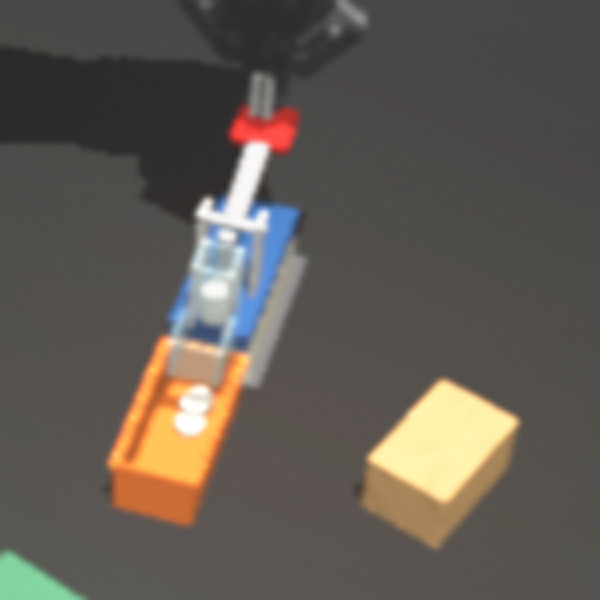

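All three discs are in the box (two lying on the floor, one on top) and the lever is up. The box centre is about (547,157) at an angle of −1.39. Moving above its free end with the gripper open.

```bash
python3 plan.py 555.5 116 200 1.751 8.5 6
```

```text
t 10.6 tcp [516.5 331.6 157.2] yawx 1.7459 d [  3.9  -21.56   4.28] F [ 0.2  0.1 -0. ] gap -0.4 j [ 0.44  0.42  0.02  1.17 -0.    1.84]
[[-3.65, 0.01, -0.71, -0.0, 0.0, -0.0, 8.5], [-3.65, 0.01, -0.71, -0.0, 0.0, -0.0, 8.5], [-3.65, 0.01, -0.71, -0.0, 0.0, -0.0, 8.5], [-3.65, 0.0, -0.71, -0.0, 0.0, -0.0, 8.5], [-3.65, 0.0, -0.71, -0.0, 0.0, -0.0, 8.5]]
[[-3.65, -0.0, -0.71, -0.0, 0.0, -0.0, 8.5]]
```

```bash
python3 -m inch '[[0,0,-2.2,0,0,0,0],[-3.5,0,-2.0,0,0,0,4],[-3.7,0,0,0,0,0,8.5],[-3.7,0,0,0,0,0,8.5],[-3.7,0,0,0,0,0,8.5]]'
python3 -m inch '[[-3.7,0,0,0,0,0,8.5],[-3.6,0,0,0,0,0,8.5],[0,0,0,0,0,0,8.5]]'
python3 - <<'E'
from h import *
from m import rect
s=get_state();p=vision.read_camera('wrist');save(p,'w2.png');P=cloud(p,camT(p,s));x,y,z=[P[...,i]*1000 for i in range(3)]
hsv=cv2.cvtColor(p['pixels'],cv2.COLOR_RGB2HSV);H,S,V=[hsv[...,i].astype(int) for i in range(3)]
rect(P,(H>5)&(H<22)&(S>120)&(z>36)&(z<50)&(y>40)&(x<625),'rim')
rect(P,(z>36)&(z<48)&(y>60)&(y<140)&(x>480)&(x<625),'rim2')
E
python3 plan.py 555.5 116 70 1.751 8.5 4
```

```text
clock: 11.1
tcp_pos: [0.5425, 0.187, 0.2002]
orientation: [-0.0, 0.642, 0.766, -0.001]
wrist_force: [1.0, 0.6, 0.4]
finger_gap: 0.0586
clock: 11.4
tcp_pos: [0.5559, 0.1126, 0.2001]
orientation: [-0.0, 0.645, 0.765, -0.001]
wrist_force: [0.2, -0.4, 0.1]
finger_gap: 0.0847
rim 3464 c [548.  157.3] size [ 60.1 119.9] long ang 1.747 zmed 43.0 mean [548.4 153.8]
rim2 1355 c [554.4 121.5] size [60.2 46.6] long ang 0.164 zmed 42.9 mean [553.5 114.1]
t 11.45 tcp [555.5 114.4 200.1] yawx 1.7421 d [  0.     0.16 -13.01] F [0.4 0.2 1.1] gap 85.1 j [ 0.06  0.31 -0.04  1.23 -0.    1.46]
[[0.04, 0.01, 3.25, -0.0, -0.0, -0.1, 8.5], [0.04, 0.01, 3.25, -0.0, -0.0, -0.1, 8.5], [0.04, 0.01, 3.25, -0.0, -0.0, -0.1, 8.5], [0.04, 0.01, 3.25, -0.0, -0.0, -0.1, 8.5]]
```

View pics/w2.png

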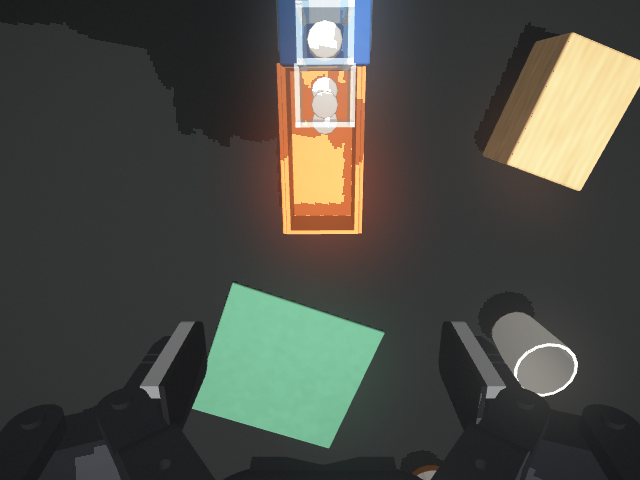

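The wrist view shows the box rim (cols 277–365, rows 65–235) with the three discs near the chute. The rim fit measures 60.1×119.9 mm, which matches the box, so I'm descending to grip.

```bash
python3 -m inch '[[0,0,4.0,0,0,-0.1,8.5],[0.05,0,4.0,0,0,-0.1,8.5],[0,0,4.0,0,0,-0.1,8.5],[0,0,3.5,0,0,0,8.5],[0,0,2.0,0,0,0,8.5]]' 40
python3 -m inch '[[0,0,1.1,0,0,0,8.5],[0,0,0,0,0,0,8.5]]'
python3 -m inch '[[0,0,0,0,0,0,5],[0,0,0,0,0,0,5],[0,0,0,0,0,0,5],[0,0,0,0,0,0,5]]'
python3 plan.py 555.5 116 14 1.747 5
```

```text
clock: 11.95
tcp_pos: [0.5525, 0.1181, 0.0224]
orientation: [-0.002, 0.64, 0.768, -0.002]
wrist_force: [-0.3, 0.8, -0.0]
finger_gap: 0.0849
clock: 12.15
tcp_pos: [0.5538, 0.1177, 0.0134]
orientation: [-0.001, 0.64, 0.768, -0.001]
wrist_force: [0.7, 0.2, 0.1]
finger_gap: 0.0855
clock: 12.55
tcp_pos: [0.5569, 0.1172, 0.0171]
orientation: [0.001, 0.64, 0.768, 0.001]
wrist_force: [-0.5, 1.0, 6.0]
finger_gap: 0.0592
t 12.55 tcp [556.9 117.2  17.1] yawx 1.7513 d [-0.14 -0.12 -0.31] F [-0.5  1.   6. ] gap 59.2 j [ 0.07  0.45 -0.31  0.81  0.    1.46]
[[-0.09, -0.16, 0.3, 0.2, 0.0, 0.2, 5.0]]
```

Gripped, with the opening at 59 mm against the 60 mm bands. Now I'll drag the box out from under the chute.

```bash
python3 -m inch '[[0,0,-0.3,0,0,0,5],[-0.5,0,0,0,0,0,5],[-1.0,0,0,0,0,0,5],[-1.5,0,0,0,0,0,5],[-1.5,0,0,0,0,0,5]]'
python3 -m inch '[[-1.3,0,0,0,0,0,5],[-0.7,0,0,0,0,0,5],[0,0,0,0,0,0,5]]'
python3 - <<'E'
from h import *
s=get_state();print(s['tcp_pos'],s['wrist_force'],s['finger_gap'])
p=vision.read_camera('wrist');save(p,'w3.png')
from m import rect
P=cloud(p,camT(p,s));x,y,z=[P[...,i]*1000 for i in range(3)]
hsv=cv2.cvtColor(p['pixels'],cv2.COLOR_RGB2HSV);H,S,V=[hsv[...,i].astype(int) for i in range(3)]
rect(P,(H>5)&(H<22)&(S>120)&(z>36)&(z<50)&(x<625),'rim')
E
```

```text
clock: 13.05
tcp_pos: [0.5636, 0.0711, 0.018]
orientation: [-0.0, 0.641, 0.768, -0.0]
wrist_force: [0.4, -0.0, -1.3]
finger_gap: 0.0592
clock: 13.35
tcp_pos: [0.5675, 0.0514, 0.0182]
orientation: [0.0, 0.641, 0.767, 0.0]
wrist_force: [-0.4, 0.2, -2.2]
finger_gap: 0.0597
[0.56750359 0.05144305 0.01824401] [-0.40575817  0.18948565 -2.15055953] 0.05965902410769075
rim 22765 c [560.4  92. ] size [ 61.2 121.2] long ang 1.77 zmed 43.7 mean [556.2  96.2]
```

View pics/w3.png

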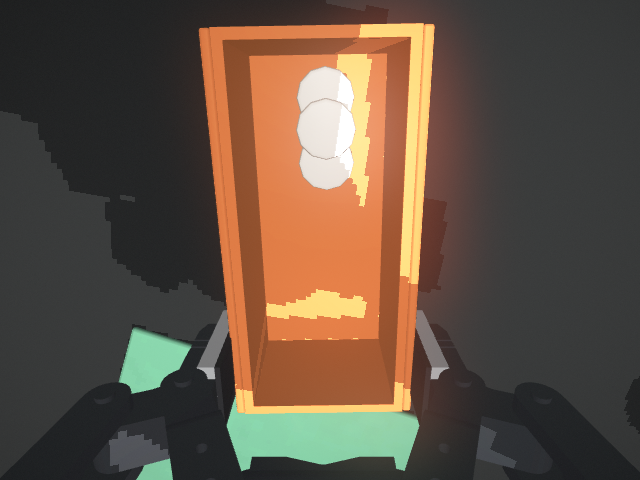

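The box is out from under the chute with exactly three discs inside (rows 65–190). Regripping at its centre.

```bash
python3 -m inch '[[0,0,0,0,0,0,8.2],[0,0,0,0,0,0,8.2],[1.5,0,0,0,0,0,8.2],[2.0,0,0,0,0,0,8.2],[0.6,0,0,0,0,0,8.2]]' 40
python3 -m inch '[[0,0,-0.1,0,0,0,8.2],[0,0,0,0,0,0,5],[0,0,0,0,0,0,5],[0,0,0,0,0,0,5],[0,0,0,0,0,0,5]]'
python3 - <<'E'
from h import *
s=get_state();print(s['tcp_pos'],s['wrist_force'],s['finger_gap'])
p=vision.read_camera('wrist')
from m import rect
P=cloud(p,camT(p,s));x,y,z=[P[...,i]*1000 for i in range(3)]
hsv=cv2.cvtColor(p['pixels'],cv2.COLOR_RGB2HSV);H,S,V=[hsv[...,i].astype(int) for i in range(3)]
rect(P,(H>5)&(H<22)&(S>120)&(z>36)&(z<50)&(x<625),'rim');save(p,'w4.png')
E
```

```text
clock: 13.9
tcp_pos: [0.559, 0.0958, 0.0183]
orientation: [-0.0, 0.64, 0.769, 0.0]
wrist_force: [0.2, -0.1, -0.7]
finger_gap: 0.0819
clock: 14.4
tcp_pos: [0.5601, 0.0931, 0.0197]
orientation: [0.0, 0.641, 0.768, 0.0]
wrist_force: [-1.6, 1.6, 4.2]
finger_gap: 0.0591
[0.56009981 0.09306915 0.01968209] [-1.64529425  1.63718431  4.15729764] 0.059079770129999716
rim 13288 c [559.9  99.2] size [ 61.1 108.2] long ang 1.765 zmed 42.9 mean [555.2 110.9]
```

View pics/w4.png

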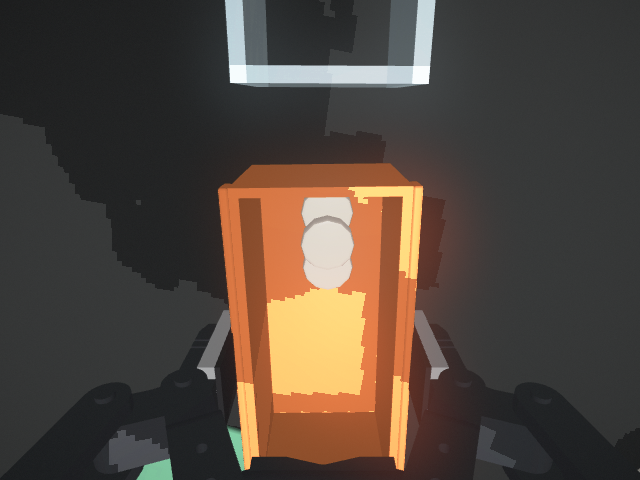

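```bash
python3 -m inch '[[0,0,-1.5,0,0,0,5],[0,0,-2.5,0,0,0,5],[0,0,-1.0,0,0,0,5]]' 40
python3 plan.py 545.8 -60 70 1.387 5 6
```

```text
clock: 14.75
tcp_pos: [0.5607, 0.0929, 0.0706]
orientation: [0.001, 0.641, 0.768, 0.0]
wrist_force: [1.2, 0.9, -1.7]
finger_gap: 0.0594
t 14.75 tcp [560.7  92.9  70.6] yawx 1.7506 d [ -1.49 -15.29  -0.06] F [ 1.2  0.9 -1.7] gap 59.4 j [ 0.02  0.4  -0.24  0.93 -0.    1.41]
[[-2.46, -0.7, 0.01, 0.0, 0.0, 3.5, 5.0], [-2.5, -0.55, 0.01, 0.0, 0.0, 3.5, 5.0], [-2.53, -0.4, 0.01, 0.0, 0.0, 3.5, 5.0], [-2.55, -0.24, 0.01, 0.0, 0.0, 3.5, 5.0], [-2.56, -0.09, 0.01, 0.0, 0.0, 3.5, 5.0]]
[[-2.56, 0.07, 0.01, 0.0, 0.0, 3.5, 5.0]]
```

```bash
python3 -m inch '[[-1.2,-0.35,0,0,0,1.7,5],[-2.5,-0.65,0,0,0,3.5,5],[-2.5,-0.5,0,0,0,3.5,5],[-2.55,-0.3,0,0,0,3.5,5],[-2.55,-0.15,0,0,0,3.5,5]]'
python3 -m inch '[[-2.55,0,0,0,0,3.5,5],[-1.3,0,0,0,0,1.6,5],[0,0,0,0,0,0,5]]'
python3 plan.py 545.8 -60 30 1.387 5 3
```

```text
clock: 15.25
tcp_pos: [0.5472, -0.0229, 0.0677]
orientation: [-0.001, 0.741, 0.672, -0.001]
wrist_force: [1.1, 0.4, -1.6]
finger_gap: 0.059
clock: 15.55
tcp_pos: [0.5432, -0.0613, 0.0683]
orientation: [-0.0, 0.77, 0.638, -0.001]
wrist_force: [-0.2, 0.0, -1.9]
finger_gap: 0.0592
t 15.55 tcp [543.2 -61.3  68.3] yawx 1.3846 d [ 0.26  0.13 -3.83] F [-0.2  0.  -1.9] gap 59.2 j [-0.26  0.36 -0.3   0.91 -0.    1.5 ]
[[0.06, 0.08, 1.28, -0.0, 0.0, -0.0, 5.0], [0.06, 0.08, 1.28, -0.0, 0.0, -0.0, 5.0], [0.06, 0.08, 1.28, -0.0, 0.0, -0.0, 5.0]]
```

```bash
python3 -m inch '[[0.1,0.1,1.5,0,0,0,5],[0.05,0.1,1.5,0,0,0,5],[0,0,0.9,0,0,0,5],[0,0,0.4,0,0,0,5],[0,0,0,0,0,0,5]]'
python3 plan.py 545.8 -60 22 1.387 5 1
```

```text
clock: 16.05
tcp_pos: [0.5457, -0.0577, 0.0256]
orientation: [-0.001, 0.768, 0.64, -0.0]
wrist_force: [-0.6, 0.3, -1.2]
finger_gap: 0.059
t 16.05 tcp [545.7 -57.7  25.6] yawx 1.389 d [ 0.01 -0.23 -0.36] F [-0.6  0.3 -1.2] gap 59.0 j [-0.25  0.41 -0.35  0.81  0.    1.5 ]
[[-0.22, 0.05, 0.36, -0.1, -0.0, 0.1, 5.0]]
```

```bash
python3 -m inch '[[-0.2,0,0.15,0,0,0,5],[0,0,0.15,0,0,0,5],[0,0,0,0,0,0,5]]'
python3 plan.py 545.8 -60 22 1.387 5 1
```

```text
clock: 16.35
tcp_pos: [0.5462, -0.0604, 0.0236]
orientation: [0.0, 0.769, 0.64, 0.0]
wrist_force: [0.2, 0.3, -1.3]
finger_gap: 0.0593
t 16.35 tcp [546.2 -60.4  23.6] yawx 1.3881 d [-0.04  0.04 -0.16] F [ 0.2  0.3 -1.3] gap 59.3 j [-0.26  0.42 -0.35  0.81 -0.    1.5 ]
[[0.03, -0.05, 0.16, 0.0, 0.0, 0.1, 5.0]]
```

```bash
python3 -m inch '[[0,0,0.15,0,0,0,5],[0,0,0.1,0,0,0,5],[0,0,0,0,0,0,5]]'
```

```text
clock: 16.65
tcp_pos: [0.5464, -0.0604, 0.0226]
orientation: [0.001, 0.769, 0.64, 0.0]
wrist_force: [-3.4, 1.0, 10.9]
finger_gap: 0.0588
```

The box touched down on the mat. Releasing and rising, then looking.

```bash
python3 -m inch '[[0,0,-0.1,0,0,0,8.5],[0,0,0,0,0,0,8.5],[0,0,-2.0,0,0,0,8.5],[0,0,-4.0,0,0,0,8.5],[0,0,-4.5,0,0,0,8.5]]'
python3 -m inch '[[0,0,-4.0,0,0,0,8.5],[-1,0,-2.0,0,0,0,8.5],[0,0,0,0,0,0,8.5]]'
cat > look.py <<'E'
import sys
from h import *
from m import rect
s=get_state();print('tcp',s['tcp_pos'],s['clock'])
p=vision.read_camera('wrist');save(p,sys.argv[1]+'w.png')
P=cloud(p,camT(p,s));x,y,z=[P[...,i]*1000 for i in range(3)]
hsv=cv2.cvtColor(p['pixels'],cv2.COLOR_RGB2HSV);H,S,V=[hsv[...,i].astype(int) for i in range(3)]
reg=(y<60)&(y>-200)&(x>430)&(x<650)
rect(P,(H>5)&(H<22)&(S>120)&(z>38)&(z<54)&reg,'W rim')
for n in('top','scene'):
    p=vision.read_camera(n);save(p,sys.argv[1]+n[0]+'.png');P=cloud(p,p['T']);P[...,2]-=0.001 if n=='top' else .0043
    x,y,z=[P[...,i]*1000 for i in range(3)]
    hsv=cv2.cvtColor(p['pixels'],cv2.COLOR_RGB2HSV);H,S,V=[hsv[...,i].astype(int) for i in range(3)]
    reg=(y<60)&(y>-200)&(x>430)&(x<650)
    for nm,m in(('rim',(H>5)&(H<22)&(S>120)&(z>38)&(z<54)&reg),('mat',(H>60)&(H<90)&(S>80)&reg&(z<12)),('bar',(z>46)&(z<64)&(y<-240)&(y>-305)&(x>430)&(x<530)),('plate',(z>26)&(z<45)&(H>95)&(H<125)&(S>100)&(y<-190)&(y>-340)&(x>430)&(x<530))):
        if m.sum()>20: rect(P,m,n+' '+nm)
E
python3 look.py a
```

```text
clock: 17.15
tcp_pos: [0.5447, -0.06, 0.1264]
orientation: [-0.001, 0.769, 0.64, -0.001]
wrist_force: [0.8, -0.6, -0.4]
finger_gap: 0.0845
clock: 17.45
tcp_pos: [0.5465, -0.0714, 0.1906]
orientation: [0.003, 0.769, 0.639, 0.002]
wrist_force: [0.0, -0.1, -0.1]
finger_gap: 0.0849
tcp [ 0.54646825 -0.07136591  0.19057303] 17.45
W rim 3526 c [547.1 -60.8] size [120.4  60.1] long ang 1.401 zmed 45.9 mean [544.2 -61.2]
top rim 41 c [555.   -4.5] size [10.6 59.6] long ang 2.882 zmed 46.3 mean [556.5  -4.1]
top mat 341 c [5.571e+02 2.000e-01] size [ 26.8 150. ] long ang 2.952 zmed 2.2 mean [568.4   2.3]
top bar 110 c [ 481.6 -272.5] size [43.7 15.2] long ang 0.225 zmed 56.3 mean [ 481.2 -271.6]
top plate 750 c [ 480.1 -273. ] size [111.2  61. ] long ang 0.201 zmed 31.1 mean [ 479.8 -272.7]
scene rim 380 c [547.7 -60.1] size [125.5  64.6] long ang 1.42 zmed 44.8 mean [546.9 -62.4]
scene mat 1256 c [546.7 -61.3] size [149.5 151.7] long ang 2.953 zmed 1.6 mean [568.3 -78.5]
scene bar 141 c [ 483.1 -273.6] size [44.6 18.8] long ang 0.252 zmed 55.3 mean [ 484.8 -275.4]
scene plate 712 c [ 479.9 -273.5] size [110.7  63.1] long ang 0.193 zmed 30.9 mean [ 481.7 -276.6]
```

View pics/aw.png

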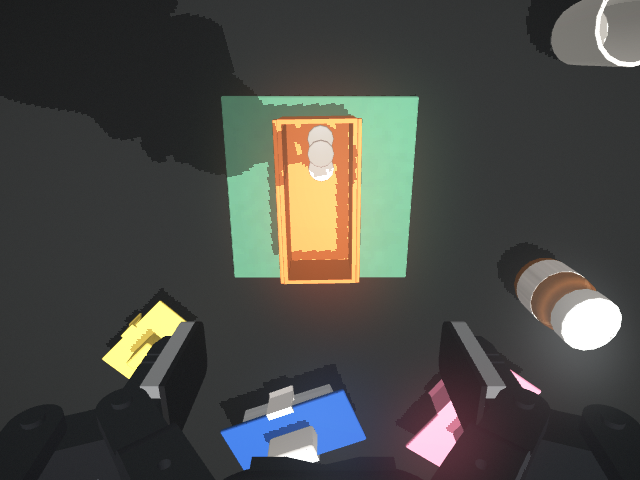

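View pics/as.png

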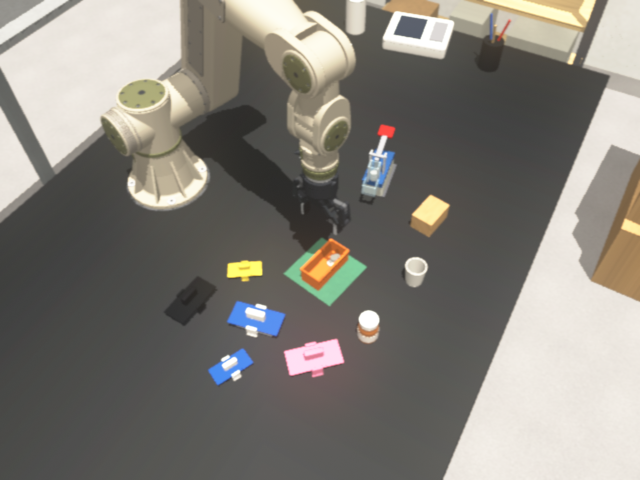

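The box is upright at (547,−61), 1 mm from the mat centre (546,−61), aligned with it and holding three discs. Next is the large blue lid at (482,−273).

```bash
python3 plan.py 482 -273 150 0.205 5 10
```

```text
t 17.6 tcp [543.6 -69.9 185.6] yawx 1.388 d [ -6.16 -20.31  -3.56] F [-0.5 -0.8  0. ] gap 84.7 j [-0.27  0.28 -0.11  1.18  0.    1.48]
[[-2.11, -0.24, 0.36, -0.0, 0.0, 6.8, 5.0], [-2.12, 0.02, 0.36, -0.0, 0.0, 6.8, 5.0], [-2.11, 0.27, 0.36, -0.0, 0.0, 6.8, 5.0], [-2.06, 0.51, 0.36, -0.0, 0.0, 6.8, 5.0], [-1.99, 0.75, 0.36, -0.0, 0.0, 6.8, 5.0]]
[[-1.88, 0.98, 0.36, -0.0, 0.0, 6.8, 5.0], [-1.75, 1.2, 0.36, -0.0, 0.0, 6.8, 5.0], [-1.6, 1.39, 0.36, -0.0, 0.0, 6.8, 5.0], [-1.42, 1.57, 0.36, -0.0, 0.0, 6.8, 5.0], [-1.23, 1.73, 0.36, -0.0, 0.0, 6.8, 5.0]]
```

```bash
python3 -m inch '[[-2.1,-0.25,0.3,0,0,6.8,5],[-2.1,0,0.3,0,0,6.8,5],[-2.1,0.25,0.4,0,0,6.8,5],[-2.05,0.5,0.4,0,0,6.8,5],[-2.0,0.75,0.4,0,0,6.8,5]]'
python3 -m inch '[[-1.9,1.0,0.4,0,0,6.8,5],[-1.75,1.2,0.4,0,0,6.8,5],[-1.6,1.4,0.4,0,0,6.8,5],[-1.4,1.55,0.3,0,0,6.8,5],[-1.25,1.75,0.3,0,0,6.8,5]]'
python3 -m inch '[[0,0,0,0,0,0,5],[0,0,0,0,0,0,5]]'
python3 - <<'E'
from h import *
from m import rect
s=get_state();p=vision.read_camera('wrist');save(p,'w5.png')
P=cloud(p,camT(p,s));x,y,z=[P[...,i]*1000 for i in range(3)]
hsv=cv2.cvtColor(p['pixels'],cv2.COLOR_RGB2HSV);H,S,V=[hsv[...,i].astype(int) for i in range(3)]
reg=(y<-200)&(y>-340)&(x>410)&(x<550)
rect(P,reg&(z>48)&(z<65),'bar');rect(P,reg&(z>25)&(z<40)&(H>95)&(H<125)&(S>80),'plate');rect(P,reg&(z>25)&(z<40)&(S<80)&(V>110),'clips')
E
python3 plan.py 482 -273 60 0.205 5 
```

```text
clock: 18.1
tcp_pos: [0.5115, -0.171, 0.1664]
orientation: [-0.001, 0.923, 0.385, -0.001]
wrist_force: [1.5, 0.1, 0.5]
finger_gap: 0.0502
clock: 18.6
tcp_pos: [0.4807, -0.2725, 0.1484]
orientation: [-0.001, 0.995, 0.098, -0.001]
wrist_force: [-0.1, -0.7, 0.2]
finger_gap: 0.05
clock: 18.8
tcp_pos: [0.481, -0.2721, 0.149]
orientation: [-0.001, 0.995, 0.101, -0.001]
wrist_force: [-0.4, 1.1, 0.1]
finger_gap: 0.0499
bar 1596 c [ 483.9 -274.1] size [43.5 13.6] long ang 0.2 zmed 56.6 mean [ 485.4 -273.6]
plate 14038 c [ 483.1 -274.1] size [122.1  60.2] long ang 0.204 zmed 30.9 mean [ 489.1 -272.8]
clips 825 c [ 480.5 -273.5] size [70.7 50. ] long ang 1.455 zmed 33.4 mean [ 485.2 -273.8]
t 18.85 tcp [ 481.4 -271.8  149.5] yawx 0.2031 d [ 0.06 -0.12 -8.95] F [-0.4 -0.4  0.1] gap 49.9 j [-0.66  0.31 -0.16  1.1   0.    2.28]
[[0.03, 0.07, 4.48, -0.1, 0.0, -0.1, 5.0], [0.02, 0.07, 4.48, -0.1, 0.0, -0.1, 5.0]]
```

View pics/w5.png

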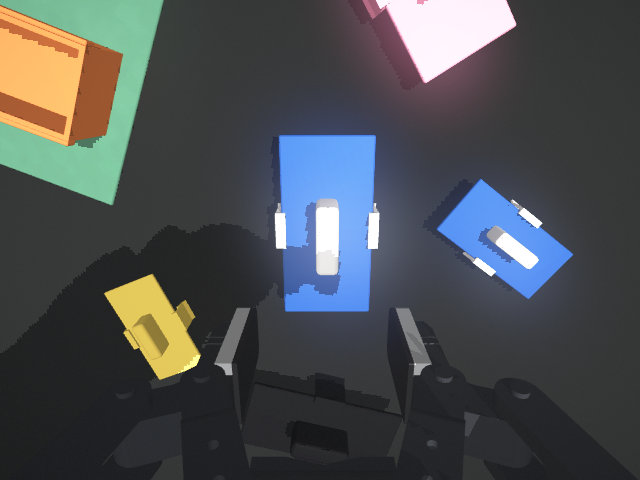

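The wrist view shows the large blue lid (cols 279–375, rows 135–310) with its bar at (327,236). Its centre is (483,−274) and the sizes match. Descending and gripping the bar.

```bash
python3 -m inch '[[0.1,0.15,3.5,0,0,0,5],[0,0.1,3.5,0,0,0,5],[0,0,2.5,0,0,0,5],[0,0,1.0,0,0,0,5],[0,0,0.5,0,0,0,5]]' 40
python3 -m inch '[[0,0,0.2,0,0,0,5],[0,0,0,0,0,0,5]]'
python3 plan.py 483.2 -274 36 0.203 5 1
```

```text
clock: 19.35
tcp_pos: [0.4831, -0.2738, 0.0398]
orientation: [-0.001, 0.995, 0.101, -0.001]
wrist_force: [1.1, 0.4, 0.7]
finger_gap: 0.05
clock: 19.55
tcp_pos: [0.4842, -0.2754, 0.0398]
orientation: [0.001, 0.995, 0.101, 0.001]
wrist_force: [-0.1, 0.2, -0.2]
finger_gap: 0.0502
t 19.55 tcp [ 484.2 -275.4   39.8] yawx 0.202 d [-0.1   0.14 -0.38] F [-0.1  0.2 -0.2] gap 50.2 j [-0.66  0.41 -0.31  0.85 -0.    2.28]
[[-0.07, -0.16, 0.38, 0.1, -0.1, -0.1, 5.0]]
```

```bash
python3 -m inch '[[-0.05,-0.15,0.3,0,0,0,5],[0,0,0,0,0,0,5],[0,0,0,0,0,0,0.5],[0,0,0,0,0,0,0.5],[0,0,0,0,0,0,0.5]]' 40
python3 -m inch '[[0,0,0,0,0,0,0.5],[0,0,0,0,0,0,0.5]]' 80
```

```text
clock: 20.05
tcp_pos: [0.4828, -0.274, 0.0362]
orientation: [0.0, 0.995, 0.1, 0.0]
wrist_force: [0.7, -0.9, -0.3]
finger_gap: 0.0131
clock: 20.25
tcp_pos: [0.483, -0.2742, 0.0363]
orientation: [0.0, 0.995, 0.1, 0.0]
wrist_force: [-0.0, -0.6, 4.6]
finger_gap: 0.0123
```

```bash
python3 -m inch '[[0,0,-1.0,0,0,0,0.5],[0,0,-2.5,0,0,0,0.5],[0,0,-3.0,0,0,0,0.5],[0,0,-2.5,0,0,0,0.5],[0,0,0,0,0,0,0.5]]'
python3 plan.py 547 -61 125 1.395 0.5 10
python3 - <<'E'
from h import *
p=vision.read_camera('wrist');save(p,'w6.png')
E
```

```text
clock: 20.75
tcp_pos: [0.4845, -0.2751, 0.1299]
orientation: [0.002, 0.995, 0.101, 0.002]
wrist_force: [0.5, -0.3, -1.0]
finger_gap: 0.0124
t 20.75 tcp [ 484.5 -275.1  129.9] yawx 0.2015 d [ 6.25 21.41 -0.49] F [ 0.5 -0.3 -1. ] gap 12.4 j [-0.66  0.32 -0.19  1.05 -0.    2.28]
[[1.04, -1.97, 0.04, 0.0, -0.0, -6.8, 0.5], [1.27, -1.84, 0.04, 0.0, -0.0, -6.8, 0.5], [1.48, -1.67, 0.05, 0.0, -0.0, -6.8, 0.5], [1.67, -1.48, 0.05, 0.0, -0.0, -6.8, 0.5], [1.83, -1.27, 0.05, 0.0, -0.0, -6.8, 0.5]]
[[1.97, -1.05, 0.05, 0.0, -0.0, -6.8, 0.5], [2.08, -0.81, 0.05, 0.0, -0.0, -6.8, 0.5], [2.16, -0.55, 0.05, 0.0, -0.0, -6.8, 0.5], [2.21, -0.29, 0.05, 0.0, -0.0, -6.8, 0.5], [2.23, -0.03, 0.05, 0.0, -0.0, -6.8, 0.5]]
```

View pics/w6.png

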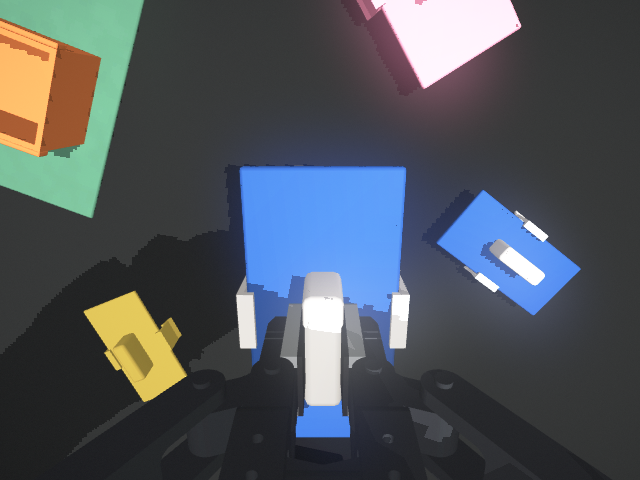

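The lid hangs level in the grip (plate edge cols 240–405, row 167). Carrying it over the box.

```bash
python3 -m inch '[[0.5,-1.0,0,0,0,-3.4,0.5],[1.15,-1.9,0,0,0,-6.8,0.5],[1.35,-1.75,0,0,0,-6.8,0.5],[1.6,-1.6,0,0,0,-6.8,0.5],[1.75,-1.4,0,0,0,-6.8,0.5]]'
python3 -m inch '[[1.9,-1.15,0,0,0,-6.8,0.5],[2.0,-0.95,0,0,0,-6.8,0.5],[2.1,-0.7,0.1,0,0,-6.8,0.5],[2.2,-0.4,0.1,0,0,-6.8,0.5],[2.2,-0.15,0.1,0,0,-6.8,0.5]]'
python3 -m inch '[[1.1,0,0.1,0,0,-3.4,0.5],[0,0,0,0,0,0,0.5],[0,0,0,0,0,0,0.5]]'
cat > lidhand.py <<'E'
from h import *
from m import rect
s=get_state();p=vision.read_camera('wrist');save(p,'lh.png')
P=cloud(p,np.array(p['tool_from_camera']))  # tool coords
x,y,z=[P[...,i]*1000 for i in range(3)]
hsv=cv2.cvtColor(p['pixels'],cv2.COLOR_RGB2HSV);H,S,V=[hsv[...,i].astype(int) for i in range(3)]
m=(H>95)&(H<125)&(S>80)&(z>-8)&(z<15)&(abs(x)<90)&(abs(y)<50)
rect(P,m,'plate(tool)');print('xmax',np.percentile(x[m],[98,99.8]),'z at x>40',np.median(z[m&(x>45)]),'z x<35',np.median(z[m&(x<30)]))
for lo in(10,30,45):
    k=m&(x>lo)&(x<lo+12)
    print(lo,'ymin/max',np.percentile(y[k],[.5,99.5]).round(1))
k=m&(abs(y)<20);xs=[];
for b in range(-20,20,8):
    kk=m&(y>b)&(y<b+8);xs.append(np.percentile(x[kk],99.5).round(1))
print('far edge x by y',xs)
E
python3 lidhand.py; python3 plan.py 547 -61 125 1.395 0.5 1
```

```text
clock: 21.3
tcp_pos: [0.5094, -0.1758, 0.1242]
orientation: [-0.001, 0.932, 0.362, -0.001]
wrist_force: [0.5, 0.3, -1.1]
finger_gap: 0.0123
clock: 21.8
tcp_pos: [0.5407, -0.0695, 0.1212]
orientation: [-0.001, 0.786, 0.619, -0.001]
wrist_force: [0.1, -0.3, -1.0]
finger_gap: 0.0124
clock: 22.1
tcp_pos: [0.5435, -0.0599, 0.1207]
orientation: [-0.001, 0.769, 0.639, -0.001]
wrist_force: [0.4, -0.7, -0.1]
finger_gap: 0.0123
plate(tool) 23768 c [0.1 0.6] size [ 60.3 122.7] long ang 3.138 zmed 5.2 mean [28.6  0.5]
xmax [60.55173515 61.25523448] z at x>40 5.2779732584310874 z x<35 5.208057200851574
10 ymin/max [-29.  30.]
30 ymin/max [-29.   29.9]
45 ymin/max [-29.   29.9]
far edge x by y [np.float64(61.2), np.float64(61.2), np.float64(61.2), np.float64(61.2), np.float64(61.2)]
t 22.15 tcp [543.6 -60.4 121. ] yawx 1.3867 d [ 0.34 -0.06  0.4 ] F [-0.2 -0.3 -0.4] gap 12.3 j [-0.26  0.32 -0.22  1.03 -0.    1.5 ]
[[-0.0, 0.34, -0.4, -0.1, 0.0, -0.5, 0.5]]
```

View pics/lh.png

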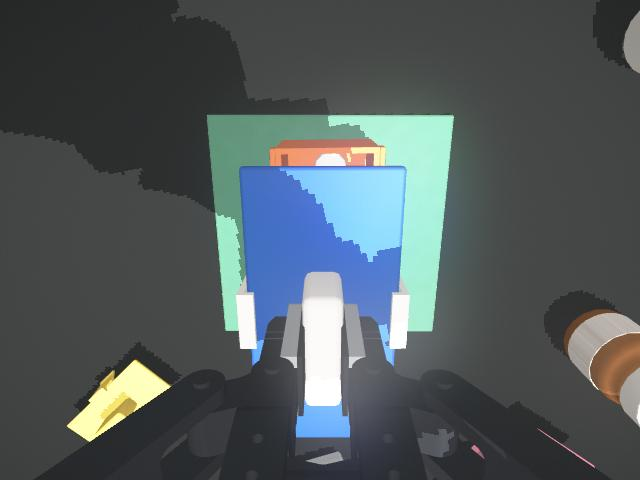

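The wrist camera puts the lid centred in the hand (0.1, 0.6 mm) and level. The box grip pose was (546.4, −60.6), yaw 1.388. Fine-aligning and lowering to just above clip contact.

```bash
python3 -m inch '[[0,0.3,1.5,0,0,0,0.5],[0,0,1.5,0,0,0,0.5],[0,0,1.0,0,0,0,0.5],[0,0,0.3,0,0,0,0.5],[0,0,0,0,0,0,0.5]]'
python3 plan.py 546.4 -60.8 76 1.388 0.5 1
python3 - <<'E'
from h import *
for n in('scene','wrist','top'):
    p=vision.read_camera(n);save(p,'al_'+n+'.png')
    if n=='scene': cv2.imwrite('pics/al_sc.png',cv2.resize(p['pixels'][210:310,270:390,::-1],None,fx=6,fy=6,interpolation=cv2.INTER_CUBIC))
E
```

```text
clock: 22.65
tcp_pos: [0.5468, -0.061, 0.0783]
orientation: [-0.0, 0.769, 0.639, -0.0]
wrist_force: [0.4, -0.2, -0.5]
finger_gap: 0.0121
t 22.65 tcp [546.8 -61.   78.3] yawx 1.3872 d [-0.04  0.02 -0.23] F [ 0.4 -0.2 -0.5] gap 12.1 j [-0.26  0.36 -0.28  0.93 -0.    1.5 ]
[[0.01, -0.04, 0.23, -0.1, 0.0, -0.0, 0.5]]
```

View pics/al_sc.png

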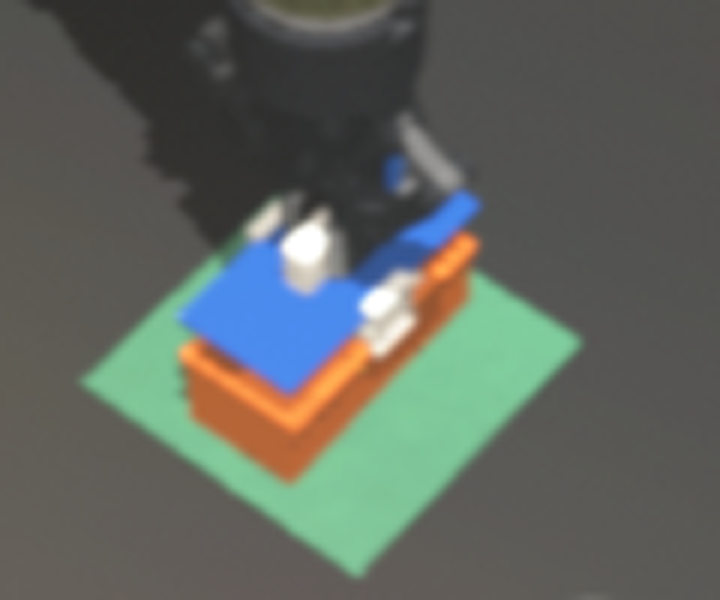

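View pics/al_wrist.png

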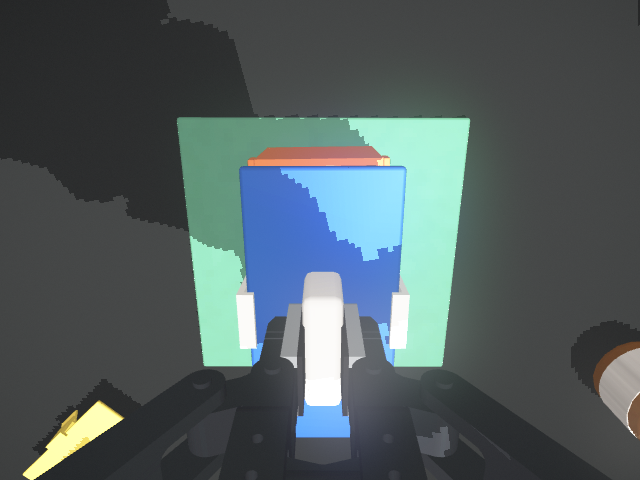

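```bash
cat > al.py <<'E'
from h import *
s=get_state();p=vision.read_camera('wrist')
P=cloud(p,np.array(p['tool_from_camera']));x,y,z=[P[...,i]*1000 for i in range(3)]
hsv=cv2.cvtColor(p['pixels'],cv2.COLOR_RGB2HSV);H,S,V=[hsv[...,i].astype(int) for i in range(3)]
o=(H>3)&(H<22)&(S>120)&(abs(x)<90)&(abs(y)<50)
print('z hist',np.percentile(z[o],[5,25,50,75,95]).round(1),'n',o.sum())
zr=s['tcp_pos'][2]*1000-47
r=o&(abs(z-zr)<4)
print('zr',zr.round(1),'rim n',r.sum(),'x',np.percentile(x[r],[1,50,99.5]).round(1),'y',np.percentile(y[r],[.3,99.7]).round(1))
b=(H>95)&(H<125)&(S>80)&(z>-8)&(z<15)&(abs(x)<90)&(abs(y)<50)&(x>45)
print('lid y',np.percentile(y[b],[.3,99.7]).round(1),'x',np.percentile(x[b],99.7).round(1))
# pixel-edge based per row
for row in range(148,166,2):
    c=np.where(o[row])[0]
    if len(c): print(row,c.min(),c.max(),np.round([y[row,c.min()],y[row,c.max()],z[row,c.min()],z[row,c.max()]],1))
print(s['tcp_pos'])
E
python3 al.py
```

```text
z hist [32.6 33.3 34.2 49.5 69. ] n 886
zr 32.5 rim n 524 x [57.2 58.7 60. ] y [-31.2   0.5]
lid y [-29.1  30.1] x 61.3
148 266 302 [-28.2  -9.7  73.5  70.4]
150 264 299 [-28.3 -10.8  65.8  61.9]
152 262 295 [-28.  -12.4  56.6  56. ]
154 260 292 [-28.2 -13.3  51.4  49.6]
156 257 289 [-28.3 -14.2  42.8  42.9]
158 249 287 [-30.8 -14.5  36.7  35.9]
160 247 322 [-31.2   0.3  33.7  34. ]
162 247 320 [-30.9  -0.5  31.8  32.8]
164 247 317 [-31.2  -1.8  33.6  33.1]
[ 0.54777965 -0.06092548  0.07945702]
```

```bash
python3 -m inch '[[0,-0.1,0.2,0,0,-0.7,0.5],[0,0,0.1,0,0,0,0.5],[0,0,0,0,0,0,0.5],[0,0,0,0,0,0,0.5]]'
python3 al.py
```

```text
clock: 23.25
tcp_pos: [0.5463, -0.0604, 0.0758]
orientation: [0.0, 0.765, 0.644, 0.0]
wrist_force: [-0.1, -0.2, -1.1]
finger_gap: 0.0125
z hist [29.  29.7 30.9 48.4 64.9] n 783
zr 28.8 rim n 421 x [57.8 59.  60. ] y [-28.9   1.9]
lid y [-29.2  30.1] x 61.3
150 269 301 [-25.5  -9.9  63.7  64.3]
152 266 297 [-26.  -11.5  55.8  57.9]
154 264 296 [-26.1 -11.5  49.4  49.7]
156 262 293 [-26.1 -12.4  43.1  42.5]
158 260 293 [-26.1 -12.   36.4  36.6]
160 252 304 [-28.6  -7.   31.2  29.7]
162 251 324 [-29.    1.2  30.4  30.3]
164 251 322 [-29.    0.3  30.1  30.6]
[ 0.54633235 -0.0603877   0.07580712]
```

Lid and rim edges now agree within 0.5 mm (−29.2 vs −29.0). Pressing down in steps.

```bash
python3 -m inch '[[0,0,0.3,0,0,0,0.5],[0,0,0.3,0,0,0,0.5],[0,0,0.2,0,0,0,0.5],[0,0,0,0,0,0,0.5]]' 100
python3 -m inch '[[0,0,0.3,0,0,0,0.5],[0,0,0.2,0,0,0,0.5],[0,0,0,0,0,0,0.5]]'
```

```text
clock: 23.7
tcp_pos: [0.5463, -0.0604, 0.0676]
orientation: [-0.0, 0.765, 0.644, -0.0]
wrist_force: [-0.1, 0.3, 0.4]
finger_gap: 0.0121
clock: 24.0
tcp_pos: [0.5464, -0.0605, 0.0627]
orientation: [0.0, 0.765, 0.644, -0.0]
wrist_force: [1.0, 0.1, -0.0]
finger_gap: 0.0117
```

```bash
python3 -m inch '[[0,0,0.3,0,0,0,0.5],[0,0,0.2,0,0,0,0.5],[0,0,0,0,0,0,0.5]]'
python3 -m inch '[[0,0,0.2,0,0,0,0.5],[0,0,0,0,0,0,0.5]]'
```

```text
clock: 24.3
tcp_pos: [0.5462, -0.0604, 0.0573]
orientation: [-0.0, 0.765, 0.644, -0.0]
wrist_force: [1.0, -0.8, -0.7]
finger_gap: 0.0117
clock: 24.5
tcp_pos: [0.5461, -0.0604, 0.0554]
orientation: [-0.0, 0.765, 0.644, -0.0]
wrist_force: [0.1, -0.6, -0.1]
finger_gap: 0.0117
```

```bash
python3 al.py; python3 lidhand.py; python3 - <<'E'
from h import *
p=vision.read_camera('scene')
cv2.imwrite('pics/b_sc.png',cv2.resize(p['pixels'][210:310,270:390,::-1],None,fx=6,fy=6,interpolation=cv2.INTER_CUBIC))
E
```

```text
z hist [18.7 24.6 32.3 41.7 49.3] n 368
plate(tool) 23735 c [0.4 0.5] size [ 60.4 122. ] long ang 3.139 zmed 5.3 mean [28.8  0.5]
xmax [60.51066437 61.2472756 ] z at x>40 5.34022034208978 z x<35 5.283975033501253
10 ymin/max [-29.  30.]
30 ymin/max [-28.9  30. ]
45 ymin/max [-29.  30.]
far edge x by y [np.float64(61.1), np.float64(61.1), np.float64(61.1), np.float64(61.1), np.float64(61.2)]Traceback (most recent call last):
  File "al.py", line 9, in <module>
    print('zr',zr.round(1),'rim n',r.sum(),'x',np.percentile(x[r],[1,50,99.5]).round(1),'y',np.percentile(y[r],[.3,99.7]).round(1))
                                               ~~~~~~~~~~~~~^^^^^^^^^^^^^^^^^^
    return _quantile_unchecked(
        a, q, axis, out, overwrite_input, method, keepdims, weights)
    return _ureduce(a,
                    func=_quantile_ureduce_func,
    ...<5 lines>...
                    overwrite_input=overwrite_input,
                    method=method)
    r = func(a, **kwargs)
    result = _quantile(arr,
                       quantiles=q,
    ...<2 lines>...
                       out=out,
                       weights=wgt)
    slices_having_nans = np.isnan(arr[-1, ...])
                                  ~~~^^^^^^^^^
IndexError: index -1 is out of bounds for axis 0 with size 0
```

View pics/b_sc.png

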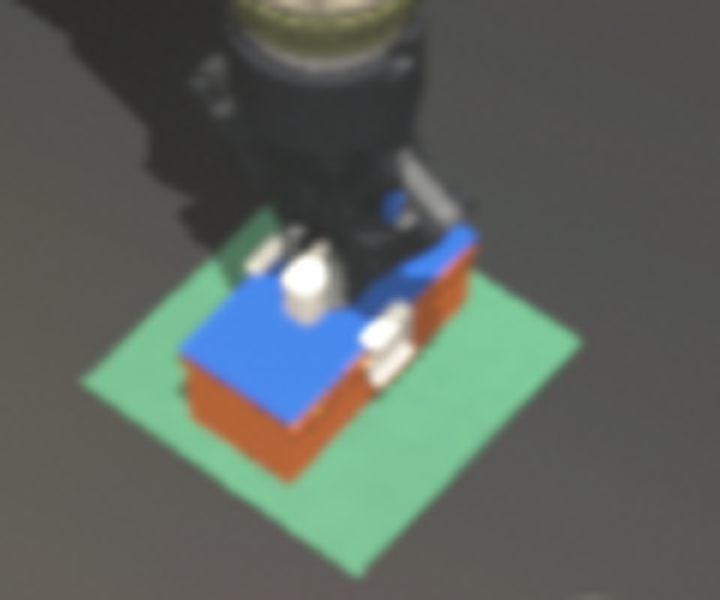

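View pics/lh.png

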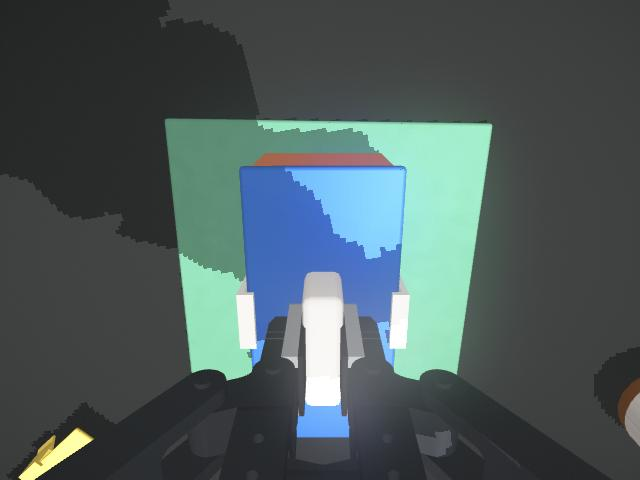

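```bash
python3 -m inch '[[0,0,0.1,0,0,0,0.5],[0,0,0.1,0,0,0,0.5],[0,0,0,0,0,0,0.5]]'
python3 -m inch '[[0,0,0.1,0,0,0,0.5],[0,0,0.1,0,0,0,0.5],[0,0,0,0,0,0,0.5]]'
```

```text
clock: 24.95
tcp_pos: [0.546, -0.0604, 0.0553]
orientation: [0.0, 0.765, 0.644, -0.0]
wrist_force: [-5.2, 1.6, 12.4]
finger_gap: 0.012
clock: 25.25
tcp_pos: [0.546, -0.0604, 0.0553]
orientation: [0.001, 0.765, 0.644, 0.0]
wrist_force: [-10.1, 2.6, 26.2]
finger_gap: 0.0118
```

```bash
python3 -m inch '[[0,0,0.1,0,0,0,0.5],[0,0,0.05,0,0,0,0.5],[0,0,0,0,0,0,0.5]]'
python3 - <<'E'
from h import *
for n in('scene','wrist'):
    p=vision.read_camera(n);s=get_state()
    c=p['pixels'][210:310,270:390] if n=='scene' else p['pixels'][260:380,200:450]
    cv2.imwrite(f'pics/c_{n}.png',cv2.resize(c[:,:,::-1],None,fx=6 if n=='scene' else 3,fy=6 if n=='scene' else 3,interpolation=cv2.INTER_CUBIC))
E
```

```text
clock: 25.55
tcp_pos: [0.5461, -0.0604, 0.0553]
orientation: [0.001, 0.765, 0.644, 0.0]
wrist_force: [-13.2, 2.2, 38.4]
finger_gap: 0.0121
```

View pics/c_scene.png

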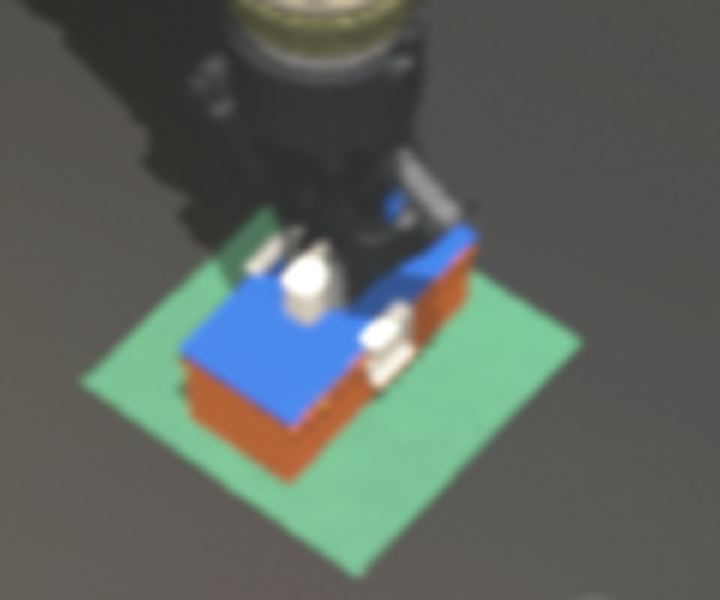

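View pics/c_wrist.png

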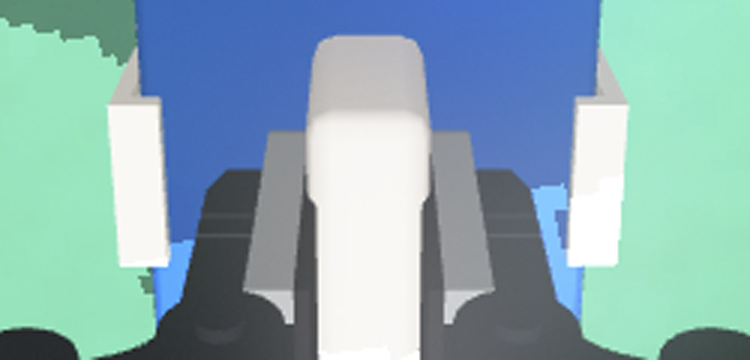

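The hard stop is at the predicted home height (z=55.3), with 38 N applied against the 8–20 N snap force. Next I'll unload and pull up slightly: if the clips hold, the pull should carry the box's weight too.

```bash
python3 -m inch '[[0,0,-0.2,0,0,0,0.5],[0,0,-0.2,0,0,0,0.5],[0,0,0,0,0,0,0.5]]'
python3 -m inch '[[0,0,-0.15,0,0,0,0.5],[0,0,-0.15,0,0,0,0.5],[0,0,0,0,0,0,0.5],[0,0,0,0,0,0,0.5]]'
python3 -c "
from h import *
print([get_state()['wrist_force'].round(2).tolist() for _ in range(3)])"
python3 lidhand.py
```

```text
clock: 25.95
tcp_pos: [0.5465, -0.0605, 0.0553]
orientation: [0.0, 0.765, 0.644, 0.0]
wrist_force: [-3.2, 1.0, 10.3]
finger_gap: 0.0116
clock: 26.35
tcp_pos: [0.546, -0.0604, 0.0566]
orientation: [-0.0, 0.765, 0.644, -0.0]
wrist_force: [0.2, -0.2, -3.3]
finger_gap: 0.0118
[[0.22, -0.19, -3.29], [0.22, -0.19, -3.29], [0.22, -0.19, -3.29]]
plate(tool) 23740 c [0.5 0.6] size [ 60.2 121.9] long ang 3.139 zmed 5.3 mean [28.8  0.5]
xmax [60.53903284 61.22827452] z at x>40 5.3634408725984075 z x<35 5.2970784234568775
10 ymin/max [-29.   29.9]
30 ymin/max [-28.9  30.1]
45 ymin/max [-29.  30.]
far edge x by y [np.float64(61.1), np.float64(61.1), np.float64(61.2), np.float64(61.2), np.float64(61.1)]
```

The pull reads −3.3 N (lid alone was about −1 N), so the box hangs from the lid: the clips have snapped. Setting it back down and releasing.

```bash
python3 -m inch '[[0,0,0.15,0,0,0,0.5],[0,0,0.15,0,0,0,0.5],[0,0,0.1,0,0,0,0.5],[0,0,0,0,0,0,0.5]]'
python3 -m inch '[[0,0,-0.1,0,0,0,0.5],[0,0,0,0,0,0,5.0],[0,0,0,0,0,0,5.0],[0,0,0,0,0,0,5.0]]'
python3 -m inch '[[0,0,-1.5,0,0,0,5],[0,0,-3.0,0,0,0,5],[0,0,-4.0,0,0,0,5],[0,0,-4.0,0,0,0,5],[-4.0,0,-1,0,0,0,5]]'
python3 -m inch '[[-4.0,0,0,0,0,0,5],[-3.0,0,0,0,0,0,5],[0,0,0,0,0,0,5]]'
python3 look.py e
```

```text
clock: 26.8
tcp_pos: [0.5464, -0.0605, 0.0553]
orientation: [0.001, 0.765, 0.644, 0.0]
wrist_force: [-5.6, 0.9, 14.8]
finger_gap: 0.0119
clock: 27.2
tcp_pos: [0.5464, -0.0605, 0.0541]
orientation: [0.0, 0.765, 0.644, -0.0]
wrist_force: [0.2, 0.7, -0.8]
finger_gap: 0.0499
clock: 27.7
tcp_pos: [0.5424, -0.0978, 0.1941]
orientation: [0.003, 0.763, 0.647, 0.002]
wrist_force: [1.1, -1.6, -0.1]
finger_gap: 0.0499
clock: 28.0
tcp_pos: [0.5274, -0.1722, 0.1892]
orientation: [0.001, 0.766, 0.643, -0.0]
wrist_force: [-0.3, 0.3, -0.0]
finger_gap: 0.05
tcp [ 0.52742735 -0.17223673  0.18918042] 28.0
W rim 0 c [0. 0.] size [0. 0.] long ang 0.0 zmed nan mean [nan nan]
top mat 1974 c [545.6 -61.4] size [152.  152.2] long ang 2.958 zmed 2.0 mean [543.5 -60.2]
scene rim 31 c [568.3 -81.3] size [120.   47.7] long ang 0.95 zmed 40.9 mean [555.3 -97.5]
scene mat 1061 c [546.2 -60.8] size [151.9 154. ] long ang 2.947 zmed 1.8 mean [586.7 -68.7]
  return _methods._mean(a, axis=axis, dtype=dtype,
  ret = ret.dtype.type(ret / rcount)
m.py:7: RuntimeWarning: Mean of empty slice.
  print(name,len(X),'c',np.round(c,1),'size',np.round(s,1),'long ang',round(ang,3),'zmed',round(np.median(X[:,2])*1000,1),'mean',(X[:,:2].mean(0)*1000).round(1))
  ret = um.true_divide(
```

View pics/ew.png

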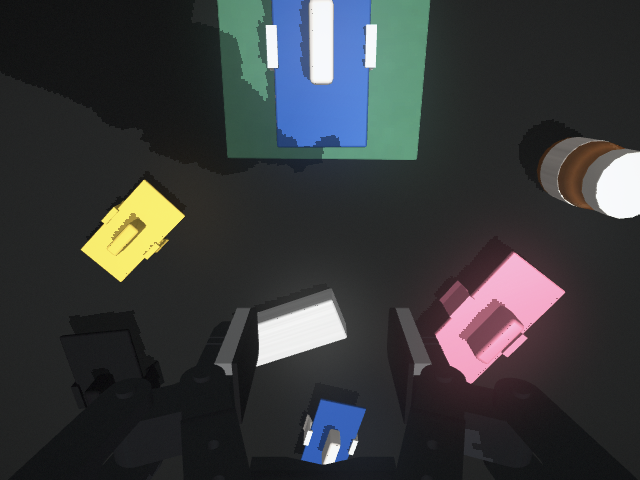

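View pics/es.png

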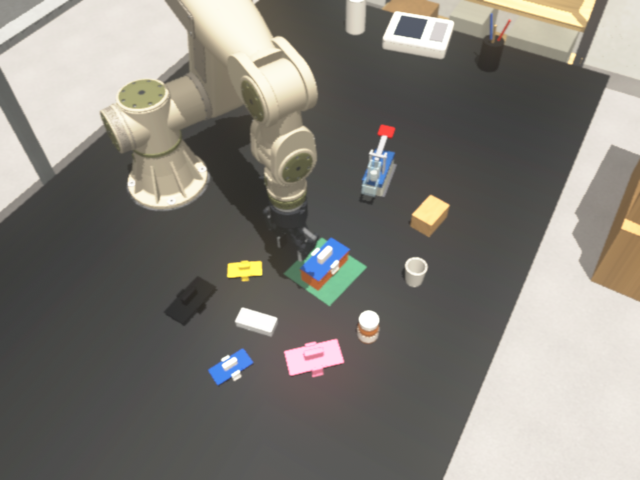

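```bash
python3 - <<'E'
from h import *
from m import rect
for n in('top','scene'):
    p=vision.read_camera(n);P=cloud(p,p['T']);P[...,2]-=0.001 if n=='top' else .0043
    x,y,z=[P[...,i]*1000 for i in range(3)]
    hsv=cv2.cvtColor(p['pixels'],cv2.COLOR_RGB2HSV);H,S,V=[hsv[...,i].astype(int) for i in range(3)]
    reg=(y<30)&(y>-150)&(x>470)&(x<620)
    m=(H>95)&(H<125)&(S>100)&(z>42)&(z<60)&reg
    rect(P,m,n+' plate')
    A=np.c_[x[m]-546,y[m]+61,np.ones(m.sum())];c=np.linalg.lstsq(A,z[m],rcond=None)[0];print('slope deg',np.degrees(c[:2]).round(2),'z at centre',c[2].round(1))
    rect(P,(S<70)&(V>110)&(z>20)&(z<58)&reg,n+' white(clips+bar lower)')
    rect(P,(S<70)&(V>110)&(z>60)&(z<85)&reg,n+' bar')
    if n=='scene': cv2.imwrite('pics/f.png',cv2.resize(p['pixels'][220:300,280:380,::-1],None,fx=7,fy=7,interpolation=cv2.INTER_CUBIC))
    else: cv2.imwrite('pics/ft.png',cv2.resize(p['pixels'][140:320,150:450,::-1],None,fx=2.5,fy=2.5,interpolation=cv2.INTER_CUBIC))
E
```

```text
top plate 956 c [545.  -59.4] size [121.6  60.6] long ang 1.412 zmed 50.1 mean [544.9 -59.2]
slope deg [-0.    0.27] z at centre 50.0
top white(clips+bar lower) 75 c [544.3 -58.3] size [99.3 67.6] long ang 1.509 zmed 51.4 mean [536.5 -58. ]
top bar 102 c [545.1 -59.2] size [42.9 14.1] long ang 1.397 zmed 75.8 mean [544.3 -59.3]
scene plate 738 c [545.6 -60. ] size [124.8  61.7] long ang 1.411 zmed 49.7 mean [547.6 -63.5]
slope deg [ 0.37 -0.18] z at centre 49.7
scene white(clips+bar lower) 163 c [546.6 -65.1] size [114.3  72.5] long ang 1.514 zmed 49.6 mean [557.5 -62.4]
scene bar 129 c [548.  -61.1] size [47.2 16.9] long ang 1.448 zmed 74.1 mean [548.9 -63.9]
```

View pics/f.png

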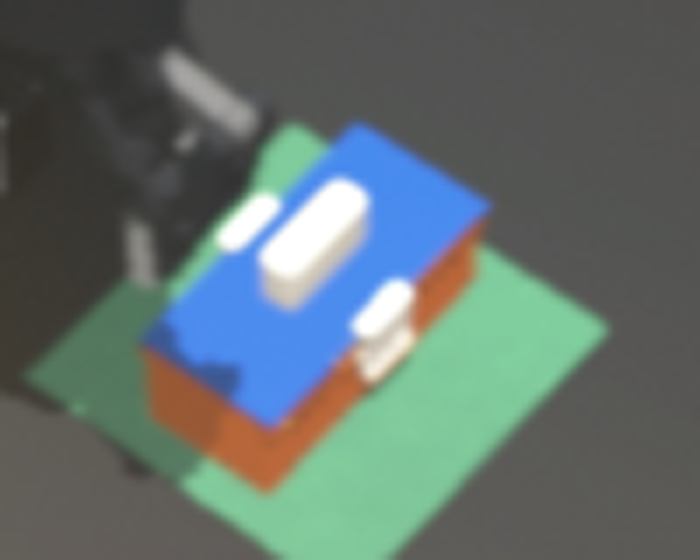

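View pics/ft.png

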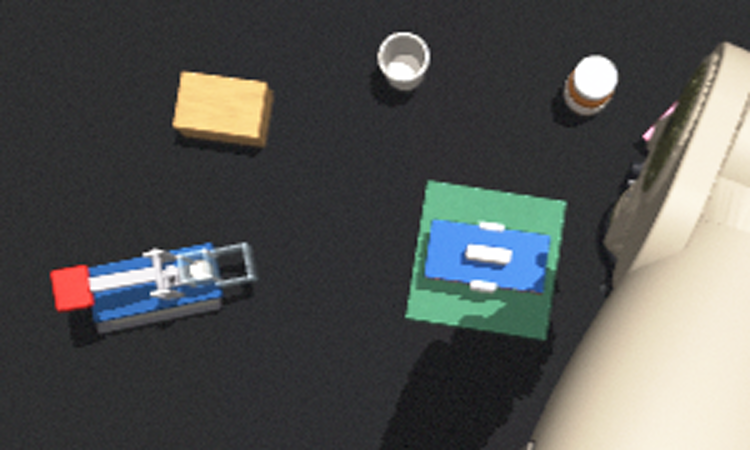

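The lid is level (slope under 0.4°). Its plate top reads 50 mm against 51 mm expected, and its centre (545,−60) is within about 2 mm of the mat centre (546,−61). The bystanders look untouched and the robot is clear. Handing in.

```bash
python3 -c "
from h import *
print(workorder.hand_in(), get_state()['clock'])"
```

```text
the job is handed in; nothing more can be done
the job is handed in; nothing more can be done
```

The job is done and handed in, with about 29 s on the clock at the last look.

**What I did:**
- I pressed the red lever to its stop three times, letting it spring fully up in between (pad back at about 146.5 mm each time). Exactly three discs were seen in the box.
- I drew the box out from under the chute, regripped it at its middle and set it on the mat.
- I picked the large blue lid off its rest and pressed it straight down until it sat on the rim.

**Last checks:**
- **Lid fit:** it is level (slope under 0.4°), and its plate top reads about 50 mm against 51 mm expected.
- **Position:** its centre is (545, −60) mm, within about 2 mm of the mat centre.
- **Clips:** a light upward pull read −3.3 N, against about −1 N for the lid alone, so the box hung from the lid. I did not check each clip separately; both look symmetric in the pictures.
- **Surroundings:** the jar, beaker and carton look untouched by eye, and the gripper stands clear.

**What was off:**
- **Second lever press:** the wrist force peaked at 40.4 N, from the fingertips on the pad, so I made the third press gentler.
- **Lid press:** I went to 38 N at the hard stop. No snap peak showed in the force readings, so the sign that it snapped is the pull test.

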